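# Register the disc tin, seat its nested lids, lift off the outer lid

## Robot

A 6-joint arm with a two-finger parallel gripper is mounted at the origin on the work surface. World frame = base frame: x ahead of the robot, y to its left, z up, the work surface at z = 0. Lengths are in m, angles in rad, forces in N, time in s.
With the tool pointing down it reaches from about 0.35 to 0.775 m from the base axis. Payload 5.5 kg.
Tool frame: the origin (TCP) lies at the very end of the fingers, on their centre line; the grasp point (between the pads) lies 19 mm behind it; x points along the fingers, y is the direction in which the jaws open and shut, and the axes are right-handed (so a half turn about x gives the same grasp; the last joint's range is limited). The gripper opens to 85 mm and grips with 20 to 120 N. Pads are 22 mm wide; open, the fingers measure 114 mm over their backs; the gripper's body (76 mm by 85 mm) begins 54 mm behind the grasp point. The pads swing forward as they close: fully open they stand 13 mm farther back than shut.
Start: joints at [1.19, 0.313, 0.046, 1.304, 0, 1.431], TCP at [0.137, 0.558, 0.231] pointing down, gripper open.
Joint ranges: [-2.76, 2.76], [-0.86, 1.69], [-1.03, 1.26], [-2.2, 2.34], [-1.47, 1.5], [-3.14, 3.14]. Speed limits (rad/s): [2.57, 2.57, 3.14, 3.14, 3.14, 3.14].

## Interface

Orientations are given as a unit quaternion [w, x, y, z].
In Python, from workcell import readout, cams, env, finder gives the robot as it stands.
- The arm moves only by the tool drive_tool, never from a script. Its argument "moves" is a list that holds one entry, the list of rows, each a list of 7 numbers: the shift along the tool's x, y, z in m, then the turn, a rotation vector about the tool's x, y, z in rad, then the closure in counts, from 0 (fully open) to 255 (shut). A call has exactly 5 rows; each row is the pose to reach, as a shift and turn from the pose measured when the call began, along the tool's axes at that moment; what a row does not reach only later rows make up. A row lasts 1/8 s, in which the tool goes at most 62.5 mm and 10.7 degrees, less where a joint would pass 70% of its speed; a pose out of reach is approached as far as the arm can. A call with a gripper value outside its range is refused whole. The fingers move at their own pace and stop on an object; "squeeze" is the grip in N (left out, the last holds). Time passes only in rows, so rows that repeat a pose let the fingers close, or fill a call up. It gives the time, the measured TCP pose, the force and the opening at its end, in the units of the state.
- readout.get_state(): the state, without advancing time (a new reading comes with each control period).
- cams.read_camera(name): name is "scene" or "top" or "wrist"; returns the picture (480x640x3 uint8, blue, green, red); there is no depth.
- cams.camera_params(name): a dict with "mtx" (3x3 intrinsics, pixels), "R" (3x3) and "t" (3): a world point X has camera coordinates R X + t; the wrist camera has in their place "mount" (4x4, takes a point from camera to tool coordinates, whose origin is the TCP and whose axes are the tool frame's). Camera axes: x right, y down, z forward; pixel columns grow to the right and rows downward; lengths in m; the calibration is good to about 2 mm. A picture is of the moment at which its call begins: read the wrist's pose just before it. camera_params takes no time and is no camera call.
- env.hand_in(): hands the job in, once; it reports no verdict.
Trained networks look in the newest picture that a camera, given by its name, has taken for a name from the list of things; names that differ only in an ending like _2 or _b are one class to them, and where a whole thing is asked for, a point or a joint stands for the part that bears it (a point fixed in the world has none). Each returns a list of dicts, best first, with "conf" (0 to 1); they miss things now and then, are a little off and sometimes report something else, mostly with a low value. They report only what shows in the picture. A call takes as long as a camera call. They do not tell look-alikes from the thing itself.
- finder.regions_of(camera, name): "pixels" (480x640 bool, what is visible of it) and "point" ([column, row] in pixels, amid what is visible of it).
The state is a dict: "clock": time; "joint_pos": joint angles; "qvel": joint speeds; "tau": joint torques, N m; "tcp_pos": TCP position; "orientation": TCP orientation; "wrist_force": force on the tool from outside, world axes, zero at the start; "ft_torque": the same for the moment, N m; "finger_gap": finger opening in m.
Only numpy, scipy, OpenCV 4.12 (cv2) and the standard library are available. Lean on these libraries where they do the work, as an engineer would, in place of code of your own. Each camera call takes 0.05 s, during which the arm holds its last target.

## Task

Push the square tin home against both stop bars of the base plate, then take the nested lids by the inner lid's knob and lower them together onto the tin's neck until seated, without dropping them or letting them come apart on the way. Then grip the outer lid alone by its collar and lift it, level, until it is entirely above the inner lid's knob, leaving the inner lid seated and undisturbed. Finish while still holding the outer lid up there, touching nothing else, and leave the lapping disc, brass ring and spanner alone.

Things in the scene. Friction and masses are not known exactly. Their poses are not given: they have to be found in the camera images.
- fixture: Fixed dark steel base plate 220 x 220 mm, 8 mm thick, lying on the bench; origin at the centre of its underside, z up. On it stand two steel stop bars, 100 mm long, 14 wide, 20 high: one with its inner face at plate x = +70 mm (spanning y -40 to +60), one with its inner face at plate y = +70 mm (spanning x -40 to +60).
- stop_corner (a point): Where the planes of the two stop faces meet, on the plate's top surface: plate (70, 70, 8) mm, plate's axes. The tin is home with its +x and +y sides flat against the faces, its origin then at plate (22, 22, 8) mm.
- tin: Loose square steel tin, 0.6 to 0.9 kg, body 96 x 96 mm, 60 mm high. Origin at the centre of its underside, z up, x and y square to its sides. It starts on the plate, 2 to 7 cm off each stop and turned up to 0.2 rad from the plate's axes, its own +x and +y sides towards the stops. It slides when pushed low on a side; the stop faces are smooth.
- tin_mouth (a point): Centre of the tin's round mouth, 72 mm above its origin: the rim of an upright neck on its top, outer diameter 70 mm, inner 62 mm, 12 mm high, open into a round well (a few discs lie at its bottom).
- inner_lid: Inner lid, loose, round, about 0.16 kg, z up, origin at the centre of its underside. From below: plug of diameter 58 mm (50 at its tapered foot), 0 to 12 mm; steel flange, diameter 72, 12 to 16 mm; thin stem; knob. Seated, the plug is in the tin's neck, the flange on its rim, its origin 60 mm above the tin's. It starts standing on the bench on its plug, inside the outer lid.
- knob (a point): Middle of the inner lid's upright round black knob, 63 mm above its origin; knob diameter 18 mm, from 48 to 78 mm, wholly above the outer lid's collar (collar top at 44 mm when nested). Lifting the knob carries both lids.
- outer_lid: Outer lid, loose round aluminium cap, about 0.16 kg, z up, origin at the centre of its skirt's lower edge. Skirt diameter 83 mm outside, 77 inside; flat plate, underside at 10 mm, top at 14 mm; collar on it. Nested, the plate rests on the inner lid's flange, its origin 6 mm above the inner lid's, and inner stem and knob stand up through its 28 mm hole.
- collar (a point): Middle of the outer lid's round collar, 26 mm above its origin; collar outer diameter 48 mm, from 14 mm (plate top) to 38 mm. When nested the knob's top stands 34 mm above the collar's top. Lifting the collar carries the outer lid only; nothing locks it.
- lap_disc: Bystander: dark steel lapping disc of diameter 60 mm with a short stub, 34 mm high, standing on the bench; origin at the centre of its underside.
- seat_ring: Bystander: brass ring of diameter 44 mm, 12 mm high, on the bench; origin at the centre of its underside.
- spanner: Bystander: spanner 160 mm long lying on the bench along its x; origin near its middle.
Mind the look-alikes: they are no part of the job. Of the things that look like the outer_lid, the smaller one is meant. Leave any orange look-alike of the inner_lid alone.

How it is judged:
On the way, in this order (a step that is already met when the one before it is completed fails the run):
1. the tin is home against both stop bars (x of stop_corner in the frame of tin between 0.044 and 0.051 m and y of stop_corner in the frame of tin between 0.044 and 0.051 m and z of tin in the frame of fixture below 0.011 m and angle between the x axis of tin and the x axis of fixture, either way round below 0.05 rad), for 0.2 s.
2. the nested lids are seated together on the tin, the tin still home (x of stop_corner in the frame of tin between 0.044 and 0.052 m and y of stop_corner in the frame of tin between 0.044 and 0.052 m and z of tin in the frame of fixture below 0.011 m and angle between the x axis of tin and the x axis of fixture, either way round below 0.05 rad and z of inner_lid in the frame of tin between 0.057 and 0.063 m and horizontal distance between inner_lid and tin below 0.005 m and angle between the z axis of inner_lid and the z axis of tin, either way round below 0.07 rad and z of outer_lid in the frame of inner_lid below 0.009 m and horizontal distance between outer_lid and inner_lid below 0.006 m), for 0.2 s.
At the end, for the whole second after the job is handed in: Tin within 4 mm of both stops and square (0.05 rad); inner lid seated in its neck (3 mm high/low, 5 mm off-centre, 0.07 rad), touched by neither gripper nor outer lid; outer lid held still by the gripper alone, level within 0.3 rad, lower edge over 145 mm above the bench (knob-top height) (x of stop_corner in the frame of tin between 0.044 and 0.052 m and y of stop_corner in the frame of tin between 0.044 and 0.052 m and z of tin in the frame of fixture below 0.011 m and angle between the x axis of tin and the x axis of fixture, either way round below 0.05 rad and z of inner_lid in the frame of tin between 0.057 and 0.063 m and horizontal distance between inner_lid and tin below 0.005 m and angle between the z axis of inner_lid and the z axis of tin, either way round below 0.07 rad and height (world z) of outer_lid above 0.145 m and angle between outer_lid's own z axis and vertical below 0.3 rad and contact force between the fingers and outer_lid above 1 N and contact force between each of the arm, the fingers, outer_lid and inner_lid below 0.1 N and contact force between each of outer_lid, the fingers and tin below 0.1 N and linear speed of outer_lid below 0.03 m/s and linear speed of inner_lid below 0.02 m/s); the arm keeps its last pose, push and grip.
It fails at once if the lids came apart (over 6 mm) while the inner lid was not seated in the tin's neck (z of outer_lid in the frame of inner_lid above 0.012 m and not (z of inner_lid in the frame of tin between 0.057 and 0.063 m and horizontal distance between inner_lid and tin below 0.005 m and angle between the z axis of inner_lid and the z axis of tin, either way round below 0.07 rad)).
It fails at once if the lids were dropped (faster than 0.35 m/s while not gripped) ((linear speed of inner_lid above 0.35 m/s and contact force between the fingers and inner_lid below 0.1 N) or (linear speed of outer_lid above 0.35 m/s and contact force between the fingers and outer_lid below 0.1 N and contact force between the fingers and inner_lid below 0.1 N)).
It fails at once if a bystander was moved by more than 20 mm (distance of any of lap_disc, seat_ring, spanner from where it was at the start of the episode above 0.02 m).
It also fails if it takes over 72 s, if anything falls off the work surface, if the arm or the gripper's body presses on something with over 40 N, if the wrist force passes 120 N, or if a joint passes its speed limit or range.

## Working session

There is one attempt and no reset: what is moved stays moved. The work goes in short steps, Python scripts to look and compute and a tool call to move; the robot and the scene stay as the last step left them, time stands still between calls to the robot, and variables do not carry over. Pictures are saved under pics/ and viewed, and the job is handed in when it is done.

Besides the shell and the picture viewer there is one more tool, called after "Call:" as a command line: name --argument value ..., lists and objects as JSON in quotes. drive_tool: Moves the arm, as the interface text tells. Its arguments: {"type":"object","properties":{"moves":{"type":"array"},"squeeze":{"type":"number"}},"required":["moves"]}

```bash
ls -la; mkdir -p pics
python3 - <<'E'
from workcell import readout,cams,env,finder
import cv2,numpy as np
np.set_printoptions(precision=4,suppress=True)
print(readout.get_state())
for n in ("scene","top","wrist"):
    im=cams.read_camera(n); cv2.imwrite(f"pics/a_{n}.png",im); p=cams.camera_params(n); print(n,p)
print(readout.get_state()["clock"])
E
```

```text
total 12
drwxr-xr-x  3 agent agent 4096 Dec  7 02:59 .
drwxr-xr-x 23 root  root  4096 Dec  7 02:59 ..
drwxr-xr-x  2 agent agent 4096 Dec  7 02:59 pics
{'clock': 0.0, 'joint_pos': array([ 1.1904,  0.314 ,  0.045 ,  1.3036, -0.    ,  1.4312]), 'qvel': array([ 0.0013, -0.    ,  0.0015, -0.0011,  0.0007, -0.0014]), 'tau': array([  0.0001, -48.0627,  29.8534,   0.0191,  -0.0001,  -0.    ]), 'tcp_pos': array([0.1369, 0.5579, 0.2304]), 'orientation': array([ 0.7018,  0.0843,  0.7022, -0.0855]), 'wrist_force': array([-0.3355,  0.1081,  0.4284]), 'ft_torque': array([-0.0242,  0.0234,  0.0054]), 'finger_gap': 0.08522089798313492}
scene {'mtx': array([[441.4805,   0.    , 325.6189],
       [  0.    , 441.4805, 242.1687],
       [  0.    ,   0.    ,   1.    ]]), 'R': array([[ 0.2997,  0.954 ,  0.0096],
       [ 0.8159, -0.2511, -0.5208],
       [-0.4944,  0.1639, -0.8536]]), 't': array([-0.1464, -0.409 ,  1.0725])}
top {'mtx': array([[501.1543,   0.    , 313.0462],
       [  0.    , 501.1543, 244.304 ],
       [  0.    ,   0.    ,   1.    ]]), 'R': array([[ 0.001 , -0.9998, -0.0205],
       [-0.9878,  0.0022, -0.1554],
       [ 0.1554,  0.0204, -0.9876]]), 't': array([-0.0133,  0.5238,  0.8842])}
wrist {'mtx': array([[381.3535,   0.    , 318.2387],
       [  0.    , 381.3535, 232.66  ],
       [  0.    ,   0.    ,   1.    ]]), 'mount': array([[-0.0001, -0.2778,  0.9606, -0.1418],
       [ 1.    , -0.0005, -0.    ,  0.0007],
       [ 0.0005,  0.9606,  0.2778, -0.0716],
       [ 0.    ,  0.    ,  0.    ,  1.    ]])}
0.15
```

View pics/a_scene.png

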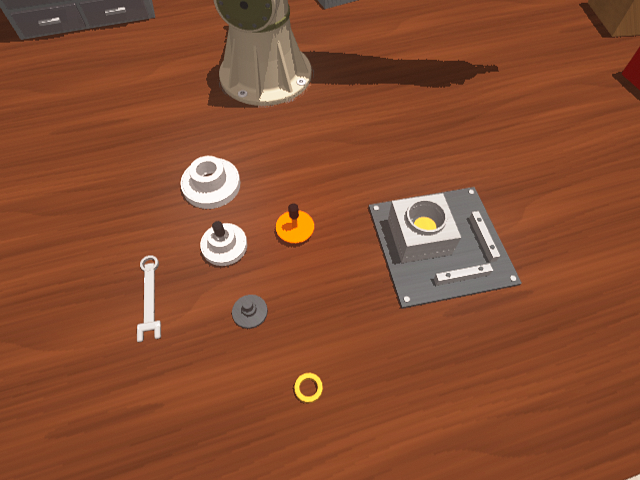

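View pics/a_top.png

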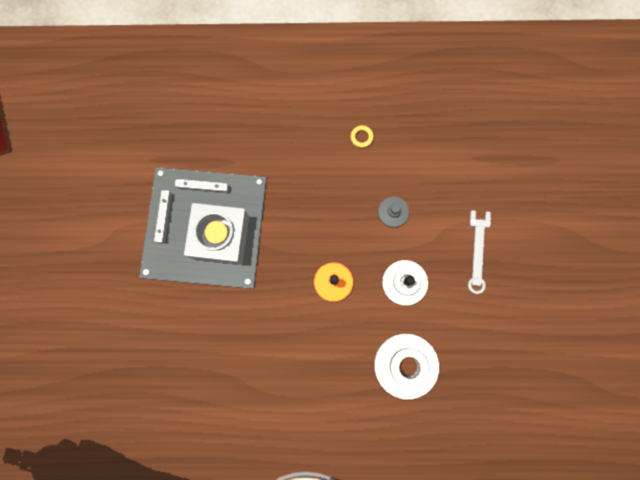

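View pics/a_wrist.png

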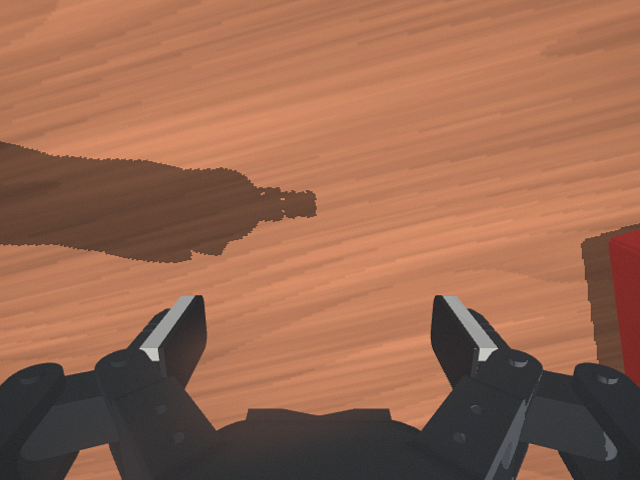

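The top view shows the plate at (205,230), its stop bars at (201,185) and (163,217), the tin at (215,233) and the bystanders to the right.

The candidates for the outer lid are the white cap at (405,282), smaller and with a black knob through it, and the bigger white cap at (407,366), which has no knob. The smaller one nested on the black knob fits. The orange lid at (333,281) is the inner-lid decoy.

```bash
cat > h.py <<'E'
from workcell import readout,cams,env,finder
import cv2,numpy as np
np.set_printoptions(precision=4,suppress=True)
def P(n): return cams.camera_params(n)
def cam_pose(n,st=None):
    p=P(n)
    if 'mount' in p:
        st=st or readout.get_state(); q=st['orientation']; R=qR(q); M=p['mount']
        Rc=R@M[:3,:3]; tc=R@M[:3,3]+st['tcp_pos']
        return p['mtx'],Rc.T,-Rc.T@tc
    return p['mtx'],p['R'],p['t']
def qR(q):
    from scipy.spatial.transform import Rotation as Ro
    return Ro.from_quat([q[1],q[2],q[3],q[0]]).as_matrix()
def ray(cp,uv,z):
    K,R,t=cp; uv=np.atleast_2d(uv).astype(float)
    d=np.linalg.solve(K,np.c_[uv,np.ones(len(uv))].T).T@R
    c=-R.T@t
    return c+d*((z-c[2])/d[:,2])[:,None]
def proj(cp,X):
    K,R,t=cp; x=np.atleast_2d(X)@R.T+t; x=x@K.T; return x[:,:2]/x[:,2:]
E
python3 - <<'E'
from h import *
for n in("top","scene"):
    im=cams.read_camera(n); cp=cam_pose(n)
    cv2.imwrite(f"pics/b_{n}_lids.png",cv2.resize(im[235:410,310:500] if n=="top" else im[140:340,130:330],None,fx=3.2,fy=3.2,interpolation=cv2.INTER_CUBIC)[:600])
    cv2.imwrite(f"pics/b_{n}_plate.png",cv2.resize(im[160:295,135:275] if n=="top" else im[180:310,360:525],None,fx=4,fy=4,interpolation=cv2.INTER_CUBIC))
    for nm in("fixture","tin","tin_mouth","inner_lid","outer_lid","collar","knob"):
        for r in finder.regions_of(n,nm):
            m=r['pixels'].astype(np.uint8); ys,xs=np.nonzero(m)
            z={'fixture':.008,'tin':.068,'tin_mouth':.08,'knob':.063}.get(nm,.03)
            print(n,nm,round(r['conf'],2),np.round(r['point'],1),m.sum(),[xs.min(),xs.max(),ys.min(),ys.max()],ray(cp,r['point'],z)[0])
print(readout.get_state()['clock'])
E
```

```text
top fixture 0.89 [188.7 221.4] 9456 [np.int64(140), np.int64(266), np.int64(168), np.int64(288)] [0.5743 0.2279 0.008 ]
top tin 0.6 [215.8 236.8] 3263 [np.int64(186), np.int64(249), np.int64(204), np.int64(264)] [0.5336 0.1612 0.068 ]
top tin_mouth 0.66 [215.  232.6] 3217 [np.int64(185), np.int64(248), np.int64(204), np.int64(264)] [0.5391 0.1602 0.08  ]
top inner_lid 0.92 [331.3 282.5] 1133 [np.int64(315), np.int64(352), np.int64(263), np.int64(300)] [ 0.4541 -0.0471  0.03  ]
top outer_lid 0.97 [403.9 286.9] 1451 [np.int64(383), np.int64(427), np.int64(260), np.int64(304)] [ 0.4459 -0.1803  0.03  ]
top outer_lid 0.84 [400.4 364.2] 2861 [np.int64(375), np.int64(438), np.int64(335), np.int64(398)] [ 0.3074 -0.1703  0.03  ]
top collar 0.91 [398.  365.2] 2907 [np.int64(375), np.int64(437), np.int64(334), np.int64(398)] [ 0.3057 -0.1659  0.03  ]
top collar 0.69 [403.1 286.5] 1405 [np.int64(383), np.int64(427), np.int64(261), np.int64(304)] [ 0.4467 -0.1788  0.03  ]
top knob 0.76 [335.4 283.5] 1154 [np.int64(315), np.int64(352), np.int64(263), np.int64(300)] [ 0.4497 -0.0538  0.063 ]
top 
[... 1141 characters left out ...]
 [np.int64(181), np.int64(239), np.int64(156), np.int64(208)] [ 0.3163 -0.1878  0.03  ]
scene collar 0.72 [227.4 247.2] 1388 [np.int64(200), np.int64(246), np.int64(224), np.int64(265)] [ 0.4762 -0.1789  0.03  ]
scene collar 0.52 [460.  263.4] 8242 [np.int64(369), np.int64(519), np.int64(188), np.int64(307)] [0.6277 0.2015 0.03  ]
scene knob 0.96 [293.9 225.9] 1120 [np.int64(275), np.int64(313), np.int64(203), np.int64(243)] [ 0.4887 -0.0585  0.063 ]
scene knob 0.6 [217.3 230.1] 171 [np.int64(212), np.int64(225), np.int64(222), np.int64(241)] [ 0.4583 -0.187   0.063 ]
scene knob 0.54 [246.1 310.8] 977 [np.int64(231), np.int64(266), np.int64(295), np.int64(328)] [ 0.6192 -0.171   0.063 ]
0.95
```

View pics/b_top_plate.png

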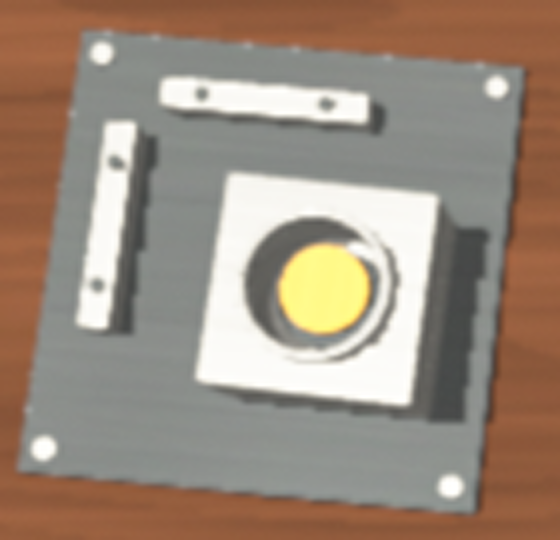

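View pics/b_scene_plate.png

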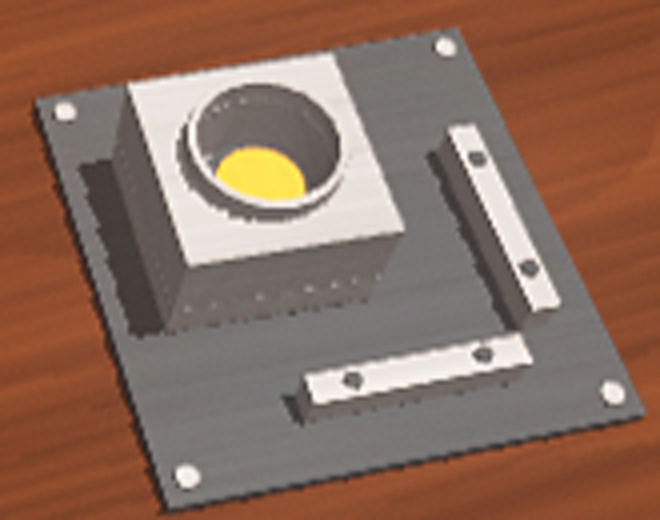

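View pics/b_top_lids.png

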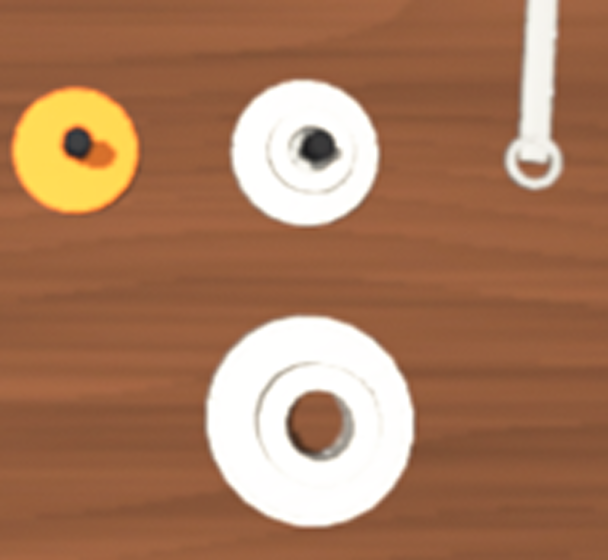

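View pics/b_scene_lids.png

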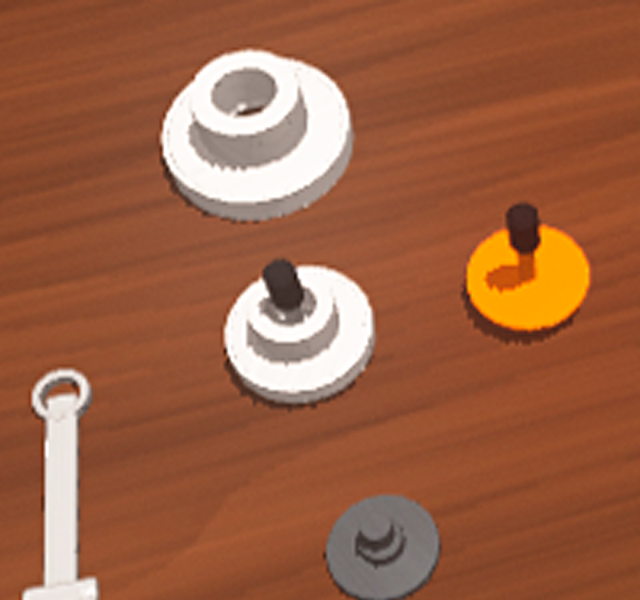

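```bash
cat > fit.py <<'E'
from h import *
from scipy.optimize import least_squares
def un(c,o,s=4): return (np.array(c,float)+.5)/s-.5+np.array(o)
sg=np.array([[1,1],[1,-1],[-1,-1],[-1,1]])
def fit(obs,half,z,p0):
    def mod(p):
        c,s=np.cos(p[2]),np.sin(p[2]); xy=sg*half@np.array([[c,s],[-s,c]])+p[:2]
        return np.c_[xy,np.full(4,z)]
    r=least_squares(lambda p:np.concatenate([(proj(cp,mod(p))-uv).ravel() for cp,uv in obs]),p0)
    return r.x,np.sqrt(np.mean(r.fun**2))
E
python3 - <<'E'
from fit import *
ct,cs=cam_pose("top"),cam_pose("scene")
pt=un([[83,31],[525,66],[475,514],[18,470]],(135,160)); tt=un([[228,173],[440,193],[412,405],[196,381]],(135,160))
ps=un([[645,415],[165,512],[36,100],[458,30]],(360,180)); ts=un([[405,235],[188,267],[128,82],[335,52]],(360,180))
for nm,o,h,z in(("plate top",[(ct,pt)],.11,.008),("plate scene",[(cs,ps)],.11,.008),("plate",[(ct,pt),(cs,ps)],.11,.008),("tin top",[(ct,tt)],.048,.068),("tin scene",[(cs,ts)],.048,.068),("tin",[(ct,tt),(cs,ts)],.048,.068)):
    print(nm,*fit(o,h,z,[.57,.19,-.1]))
print(ray(ct,un([[304,152],[318,146]],(310,235),3.2),.02))
print(ray(ct,un([[304,152],[319,145]],(310,235),3.2),.078))
print(ray(cs,un([[300,328]],(130,140),3.2),.019), ray(cs,un([[279,269]],(130,140),3.2),.078))
E
```

```text
plate top [ 0.5648  0.1991 -0.092 ] 0.2837152069027935
plate scene [ 0.5672  0.1985 -0.0977] 0.3235927037419111
plate [ 0.566   0.1989 -0.0948] 0.5484680156559862
tin top [ 0.5434  0.1641 -0.1074] 0.42478030632318986
tin scene [ 0.545   0.1647 -0.1271] 0.48345475943404304
tin [ 0.5442  0.1645 -0.1167] 0.6084308630717892
[[ 0.4554 -0.1835  0.02  ]
 [ 0.4589 -0.1917  0.02  ]]
[[ 0.4508 -0.1741  0.078 ]
 [ 0.4546 -0.1824  0.078 ]]
[[ 0.4566 -0.1844  0.019 ]] [[ 0.4558 -0.1843  0.078 ]]
```

```bash
cat >> h.py <<'E'
from scipy.spatial.transform import Rotation as Ro
def goal(xyz,yaw,st=None,q=True):
    """tool x down, tool y at world heading yaw (or yaw+pi, nearest)"""
    st=st or readout.get_state(); R=qR(st['orientation'])
    best=None
    for a in (yaw,yaw+np.pi):
        y=np.array([np.cos(a),np.sin(a),0]); x=np.array([0,0,-1.]); z=np.cross(x,y)
        rv=Ro.from_matrix(R.T@np.c_[x,y,z]).as_rotvec()
        if best is None or np.linalg.norm(rv)<np.linalg.norm(best): best=rv
    s=R.T@(np.array(xyz)-st['tcp_pos'])
    print("t",round(st['clock'],2),"tcp",st['tcp_pos'],"yaw_y",round(np.arctan2(R[1,1],R[0,1]),4),"F",st['wrist_force'],"gap",round(st['finger_gap'],4),"j6",round(st['joint_pos'][5],3))
    print(" shift",s,"turn",best)
E
python3 - <<'E'
from h import *
R=qR(readout.get_state()['orientation']); print(R)
yaw=-.095
pl=np.array([.566,.199]); C,S=np.cos(yaw),np.sin(yaw); M=np.array([[C,-S],[S,C]])
for nm,p in(("behind -y",(-18.4,-36-48-11-25)),("home ctr",(22,22)),("behind -x",(-18.4-48-11-12,22)),("ystop push end",(-18.4,22-48-11))): print(nm,pl+M@np.array(p)/1e3)
w=pl+M@np.array([-18.4,-120])/1e3
goal([w[0],w[1],.15],-.105)
E
```

```text
[[ 0.0001  0.2385  0.9712]
 [ 0.0001  0.9712 -0.2385]
 [-1.      0.0002  0.    ]]
behind -y [0.5363 0.0813]
home ctr [0.59   0.2188]
behind -x [0.4791 0.2294]
ystop push end [0.5442 0.1639]
t 0.95 tcp [0.1371 0.5585 0.2313] yaw_y 1.33 F [ 0.2576  0.5726 -0.2842] gap 0.0852 j6 1.431
 shift [ 0.0813 -0.3682  0.5014] turn [ 1.435  -0.0001 -0.0001]
```

Call:
drive_tool --moves '[[[0, -0.037, 0.05, 0.15, 0, 0, 0], [0, -0.074, 0.1, 0.3, 0, 0, 30], [0, -0.11, 0.15, 0.45, 0, 0, 60], [0, -0.147, 0.2, 0.6, 0, 0, 90], [0, -0.184, 0.25, 0.72, 0, 0, 135]]]' --squeeze 40

```text
clock: 1.58
tcp_pos: [0.3371, 0.3186, 0.2316]
orientation: [0.627, 0.328, 0.626, -0.328]
wrist_force: [1.0, 0.2, -0.3]
finger_gap: 0.0401
```

Run:
```python
from h import *
goal([.536,.081,.13],-.105)
```

```text
t 1.57 tcp [0.3371 0.3186 0.2316] yaw_y 0.6062 F [ 0.9673  0.1851 -0.2512] gap 0.0401 j6 1.548
 shift [0.1016 0.028  0.3086] turn [ 0.7112 -0.0004 -0.0011]
```

Call:
drive_tool --moves '[[[0, 0.006, 0.061, 0.15, 0, 0, 135], [0, 0.011, 0.122, 0.3, 0, 0, 135], [0.02, 0.017, 0.182, 0.45, 0, 0, 135], [0.04, 0.022, 0.24, 0.6, 0, 0, 135], [0.06, 0.028, 0.298, 0.71, 0, 0, 135]]]'

```text
clock: 2.2
tcp_pos: [0.5312, 0.088, 0.1713]
orientation: [0.472, 0.527, 0.472, -0.526]
wrist_force: [-0.1, 1.4, 0.3]
finger_gap: 0.0404
```

Run:
```python
from h import *
im=cams.read_camera("wrist"); cv2.imwrite("pics/c_wrist.png",im)
goal([.536,.081,.018],-.105)
im=cams.read_camera("top"); cv2.imwrite("pics/c_top.png",im[150:400,120:470])
```

```text
t 2.25 tcp [0.535  0.0828 0.1683] yaw_y -0.1164 F [ 5.294  -3.7484 -1.2402] gap 0.0402 j6 1.694
 shift [0.1503 0.0008 0.0013] turn [-0.0114  0.0025 -0.0027]
```

View pics/c_wrist.png

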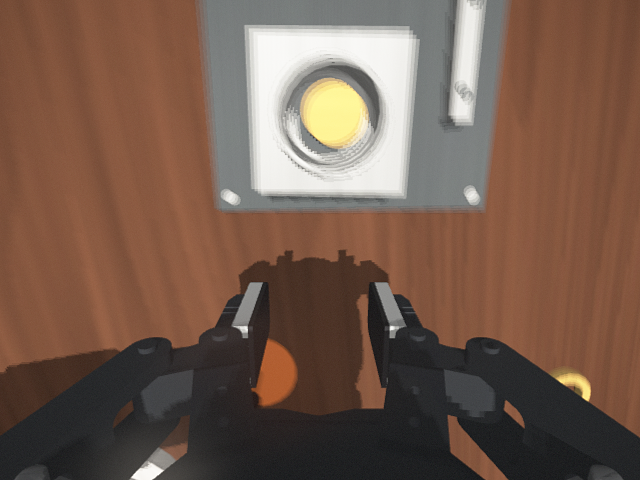

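View pics/c_top.png

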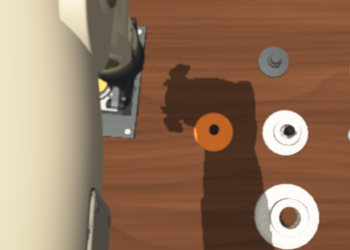

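Call:
drive_tool --moves '[[[0.05, 0.001, -0.001, -0.005, 0, 0, 135], [0.1, 0.001, -0.001, -0.011, 0, 0, 135], [0.13, 0.001, -0.001, -0.011, 0, 0, 135], [0.148, 0.001, -0.001, -0.011, 0, 0, 135], [0.148, 0.001, -0.001, -0.011, 0, 0, 135]]]'

```text
clock: 2.92
tcp_pos: [0.5317, 0.0867, 0.02]
orientation: [-0.474, -0.523, -0.475, 0.525]
wrist_force: [0.3, 0.1, 0.8]
finger_gap: 0.0402
```

Run:
```python
from h import *
goal([.5442,.1639,.018],-.095)
im=cams.read_camera("wrist"); cv2.imwrite("pics/d_wrist.png",im)
```

```text
t 2.92 tcp [0.5317 0.0867 0.02  ] yaw_y -0.0995 F [0.275  0.065  0.7688] gap 0.0402 j6 1.683
 shift [ 0.0019  0.0048 -0.078 ] turn [-0.0045  0.0009  0.0036]
```

View pics/d_wrist.png

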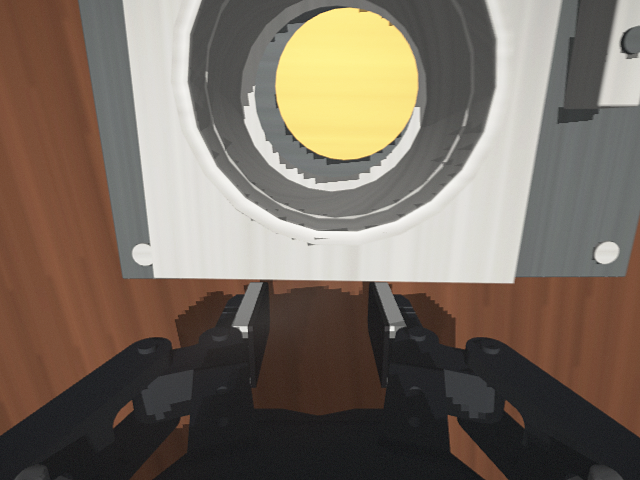

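Call:
drive_tool --moves '[[[0.001, 0.005, -0.009, -0.004, 0, 0, 135], [0.001, 0.005, -0.02, -0.004, 0, 0, 135], [0.001, 0.005, -0.03, -0.004, 0, 0, 135], [0.001, 0.005, -0.04, -0.004, 0, 0, 135], [0.001, 0.005, -0.05, -0.004, 0, 0, 135]]]'

```text
clock: 3.6
tcp_pos: [0.5436, 0.1352, 0.0213]
orientation: [-0.476, -0.523, -0.474, 0.524]
wrist_force: [-0.5, -7.4, 3.6]
finger_gap: 0.0403
```

Run:
```python
from h import *
goal([.5442,.1639,.018],-.095)
im=cams.read_camera("wrist"); cv2.imwrite("pics/e_wrist.png",im)
```

```text
t 3.6 tcp [0.5436 0.1352 0.0213] yaw_y -0.0963 F [-0.5208 -7.3886  3.618 ] gap 0.0403 j6 1.77
 shift [ 0.0032 -0.0022 -0.0286] turn [-0.0013  0.0039 -0.0008]
```

View pics/e_wrist.png

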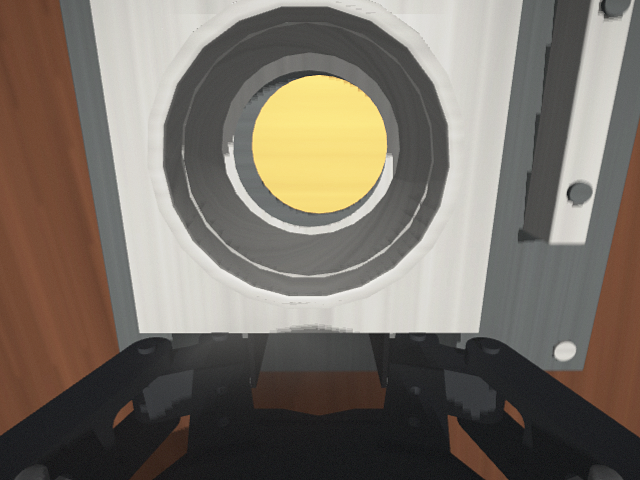

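Call:
drive_tool --moves '[[[0.001, -0.001, -0.008, -0.001, 0.002, 0, 135], [0.001, -0.001, -0.015, -0.001, 0.002, 0, 135], [0.001, -0.001, -0.02, -0.001, 0.002, 0, 135], [0.001, -0.001, -0.023, -0.001, 0.002, 0, 135], [0.001, -0.001, -0.025, -0.001, 0.002, 0, 135]]]'

```text
clock: 4.28
tcp_pos: [0.5455, 0.1607, 0.0211]
orientation: [-0.477, -0.523, -0.474, 0.523]
wrist_force: [-0.6, -8.1, 2.9]
finger_gap: 0.0401
```

Run:
```python
from h import *
goal([.5442,.1639,.018],-.095)
im=cams.read_camera("top"); cv2.imwrite("pics/f_top.png",cv2.resize(im[150:300,120:300],None,fx=4,fy=4,interpolation=cv2.INTER_CUBIC))
```

```text
t 4.28 tcp [0.5455 0.1607 0.0211] yaw_y -0.0949 F [-0.629  -8.0878  2.8589] gap 0.0401 j6 1.813
 shift [ 0.0031 -0.0016 -0.0031] turn [ 0.0001  0.0029 -0.0021]
```

View pics/f_top.png

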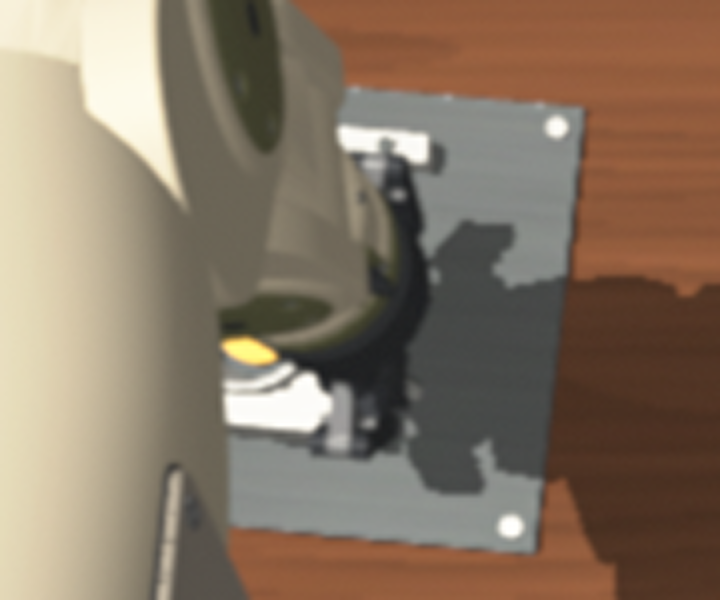

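Call:
drive_tool --moves '[[[0, 0, -0.002, 0, 0.002, 0, 135], [0, 0, -0.003, 0, 0.002, 0, 135], [0, 0, -0.004, 0, 0.002, 0, 135], [0, 0, -0.005, 0, 0.002, 0, 135], [0, 0, -0.005, 0, 0.002, 0, 135]]]'

```text
clock: 4.95
tcp_pos: [0.5455, 0.1614, 0.0216]
orientation: [-0.478, -0.522, -0.472, 0.526]
wrist_force: [-2.9, -19.8, 4.0]
finger_gap: 0.0404
```

Run:
```python
from h import *
im=cams.read_camera("wrist"); cv2.imwrite("pics/f_wrist.png",im)
goal([.5442,.1639,.018],-.095)
```

```text
t 5.0 tcp [0.5455 0.1614 0.0215] yaw_y -0.0975 F [ -1.1158 -20.3675   4.977 ] gap 0.0402 j6 1.82
 shift [ 0.0035 -0.0015 -0.0024] turn [-0.0025  0.0103 -0.0021]
```

View pics/f_wrist.png

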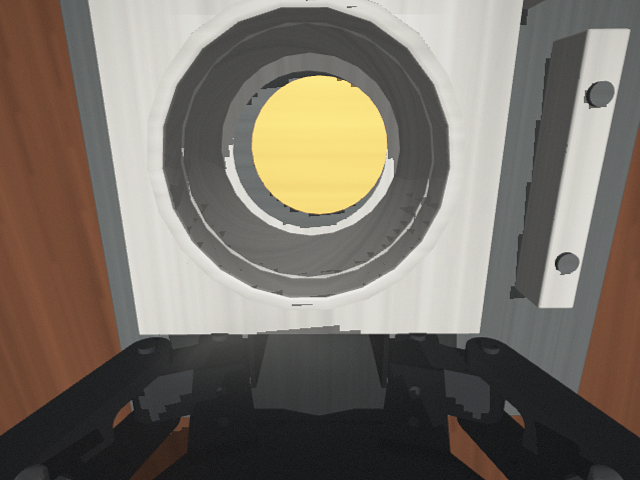

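Call:
drive_tool --moves '[[[0, 0, 0.02, 0, 0, 0, 135], [-0.03, 0, 0.025, 0, 0, 0, 135], [-0.08, 0, 0.025, 0, 0, 0, 135], [-0.12, 0, 0.02, -0.15, 0, 0, 135], [-0.12, -0.03, 0, -0.33, 0, 0, 135]]]'

```text
clock: 5.62
tcp_pos: [0.5199, 0.1665, 0.1461]
orientation: [0.56, 0.438, 0.551, -0.437]
wrist_force: [0.1, 0.8, 0.4]
finger_gap: 0.0404
```

Run:
```python
from h import *
yaw=-.095
pl=np.array([.566,.199]); C,S=np.cos(yaw),np.sin(yaw); M=np.array([[C,-S],[S,C]])
w=pl+M@np.array([-95,20])/1e3; print(w)
goal([w[0],w[1],.135],1.476)
```

```text
[0.4733 0.2279]
t 5.62 tcp [0.5199 0.1665 0.1461] yaw_y 0.2364 F [0.1434 0.7928 0.4321] gap 0.0404 j6 1.503
 shift [ 0.0101 -0.0309 -0.0707] turn [-1.2396  0.0144 -0.0012]
```

Call:
drive_tool --moves '[[[0, -0.006, -0.014, -0.17, 0.005, 0, 135], [0, -0.012, -0.028, -0.34, 0.01, 0, 135], [0, -0.018, -0.042, -0.51, 0.012, 0, 135], [0.005, -0.024, -0.056, -0.68, 0.014, 0, 135], [0.01, -0.031, -0.071, -0.85, 0.014, 0, 135]]]'

```text
clock: 6.25
tcp_pos: [0.473, 0.2294, 0.1355]
orientation: [0.688, 0.169, 0.686, -0.166]
wrist_force: [0.6, -0.3, -0.2]
finger_gap: 0.0405
```

Run:
```python
from h import *
goal([.4733,.2279,.02],1.476)
```

```text
t 6.25 tcp [0.473  0.2294 0.1355] yaw_y 1.0927 F [ 0.6036 -0.257  -0.2376] gap 0.0405 j6 0.775
 shift [ 0.1155 -0.0018  0.0009] turn [-0.3833  0.0021 -0.0047]
```

Call:
drive_tool --moves '[[[0, -0.002, 0.001, -0.17, 0, 0, 135], [0, -0.002, 0.001, -0.34, 0, 0, 135], [0.02, -0.002, 0.001, -0.383, 0, 0, 135], [0.05, -0.002, 0.001, -0.383, 0, 0, 135], [0.05, -0.002, 0.001, -0.383, 0, 0, 135]]]'

```text
clock: 6.88
tcp_pos: [0.4711, 0.2276, 0.084]
orientation: [0.706, 0.035, 0.707, -0.032]
wrist_force: [-0.7, 0.3, 0.5]
finger_gap: 0.0402
```

Run:
```python
from h import *
goal([.4733,.2279,.02],1.476)
im=cams.read_camera("wrist"); cv2.imwrite("pics/g_wrist.png",im)
```

```text
t 6.88 tcp [0.4711 0.2276 0.084 ] yaw_y 1.4765 F [-0.7273  0.3281  0.5398] gap 0.0402 j6 0.389
 shift [0.064  0.0003 0.0022] turn [ 0.0005 -0.001  -0.0033]
```

View pics/g_wrist.png

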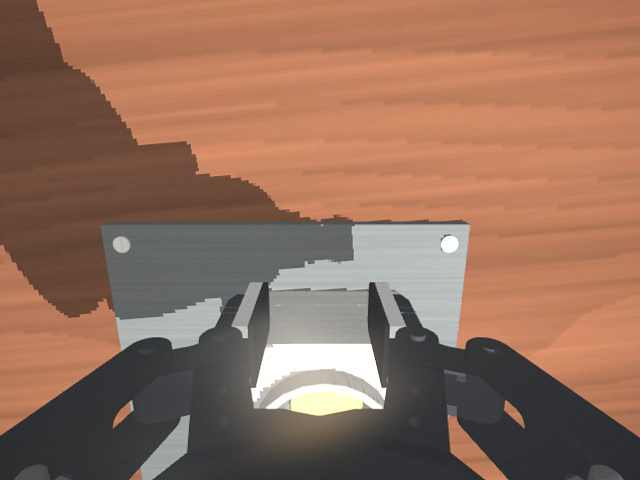

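Call:
drive_tool --moves '[[[0.03, 0, 0, 0, 0, 0, 135], [0.06, 0, 0.001, 0, 0, -0.003, 135], [0.064, 0, 0.002, 0, 0, -0.003, 135], [0.064, 0, 0.006, 0, 0, -0.003, 135], [0.064, 0, 0.012, 0, 0, -0.003, 135]]]'

```text
clock: 7.55
tcp_pos: [0.4859, 0.2273, 0.023]
orientation: [0.708, 0.034, 0.705, -0.033]
wrist_force: [-0.2, 0.5, 0.1]
finger_gap: 0.0404
```

Call:
drive_tool --moves '[[[0, 0, 0.008, 0, 0, 0, 135], [0, 0, 0.017, 0, 0, 0, 135], [0, 0, 0.025, 0, 0, 0, 135], [0, 0, 0.032, 0, 0, 0, 135], [0, 0, 0.036, 0, 0, 0, 135]]]'

```text
clock: 8.18
tcp_pos: [0.5207, 0.2238, 0.0231]
orientation: [0.707, 0.034, 0.706, -0.033]
wrist_force: [-6.7, 1.0, 1.2]
finger_gap: 0.0398
```

Run:
```python
from h import *
yaw=-.095
pl=np.array([.566,.199]); C,S=np.cos(yaw),np.sin(yaw); M=np.array([[C,-S],[S,C]])
w=pl+M@np.array([-37,20])/1e3; print(w)
goal([w[0],w[1],.02],1.476)
```

```text
[0.5311 0.2224]
t 8.18 tcp [0.5207 0.2238 0.0231] yaw_y 1.4767 F [-6.7476  1.015   1.175 ] gap 0.0398 j6 0.358
 shift [ 0.0031 -0.0004  0.0104] turn [ 0.0006  0.0009 -0.0019]
```

Call:
drive_tool --moves '[[[0, 0, 0.003, 0, 0, 0, 135], [0, 0, 0.005, 0, 0, 0, 135], [0, 0, 0.007, 0, 0, 0, 135], [0, 0, 0.009, 0, 0, 0, 135], [0, 0, 0.01, 0, 0, 0, 135]]]'

```text
clock: 8.8
tcp_pos: [0.5287, 0.2229, 0.0231]
orientation: [0.705, 0.034, 0.708, -0.032]
wrist_force: [-9.7, 1.3, 4.8]
finger_gap: 0.04
```

Call:
drive_tool --moves '[[[0, 0, 0.001, 0, 0, 0, 135], [0, 0, 0.002, 0, 0, 0, 135], [0, 0, 0.003, 0, 0, 0, 135], [0, 0, 0.004, 0, 0, 0, 135], [0, 0, 0.005, 0, 0, 0, 135]]]'

```text
clock: 9.43
tcp_pos: [0.5281, 0.2226, 0.0224]
orientation: [0.701, 0.033, 0.711, -0.032]
wrist_force: [-18.2, 2.1, 8.9]
finger_gap: 0.0398
```

Call:
drive_tool --moves '[[[0, 0, -0.015, 0, 0, 0, 100], [-0.04, 0, -0.03, 0, 0, 0, 60], [-0.1, 0, -0.03, 0, 0, 0, 30], [-0.15, -0.04, -0.03, 0, 0, 0, 0], [-0.15, -0.1, -0.03, 0, 0, 0, 0]]]'

```text
clock: 10.05
tcp_pos: [0.4958, 0.1256, 0.1782]
orientation: [0.706, 0.033, 0.707, -0.03]
wrist_force: [1.0, -1.5, -0.5]
finger_gap: 0.0852
```

Run:
```python
from h import *
goal([.455,-.184,.17],1.476)
```

```text
t 10.05 tcp [0.4958 0.1256 0.1782] yaw_y 1.4816 F [ 0.9698 -1.4727 -0.5279] gap 0.0852 j6 0.178
 shift [ 0.0073 -0.312  -0.0131] turn [ 0.0056 -0.0016 -0.0031]
```

Call:
drive_tool --moves '[[[0, -0.062, -0.015, 0, 0, 0, 0], [0, -0.124, -0.018, 0, 0, 0, 0], [0, -0.186, -0.018, 0, 0, 0, 0], [0.005, -0.248, -0.016, 0, 0, 0, 0], [0.007, -0.31, -0.013, 0, 0, 0, 0]]]'

```text
clock: 10.68
tcp_pos: [0.4559, -0.1851, 0.1714]
orientation: [0.707, 0.032, 0.706, -0.031]
wrist_force: [1.5, -0.2, 0.2]
finger_gap: 0.0854
```

Call:
drive_tool --moves '[[[0, 0, 0, 0, 0, 0, 0], [0, 0, 0, 0, 0, 0, 0], [0, 0, 0, 0, 0, 0, 0], [0, 0, 0, 0, 0, 0, 0], [0, 0, 0, 0, 0, 0, 0]]]'

```text
clock: 11.3
tcp_pos: [0.4561, -0.1841, 0.1715]
orientation: [0.707, 0.031, 0.706, -0.031]
wrist_force: [0.5, 0.0, 0.2]
finger_gap: 0.0855
```

Run:
```python
from h import *
goal([.4566,-.1840,.17],1.476)
st=readout.get_state()
im=cams.read_camera("wrist"); cv2.imwrite("pics/h_wrist.png",im)
cw=cam_pose("wrist",st)
for nm in("knob","collar"):
    for r in finder.regions_of("wrist",nm):
        ys,xs=np.nonzero(r['pixels']); print(nm,round(r['conf'],2),np.round(r['point']),[xs.min(),xs.max(),ys.min(),ys.max()],ray(cw,r['point'],.063)[0])
im=cams.read_camera("top"); cv2.imwrite("pics/h_top.png",cv2.resize(im[160:295,135:275],None,fx=4,fy=4,interpolation=cv2.INTER_CUBIC))
```

```text
t 11.3 tcp [ 0.4561 -0.1841  0.1715] yaw_y 1.4831 F [0.4592 0.0034 0.2415] gap 0.0855 j6 -0.46
 shift [0.0015 0.0001 0.0005] turn [ 0.0071  0.0014 -0.0014]
knob 0.7 [485. 202.] [np.int64(438), np.int64(536), np.int64(156), np.int64(243)] [ 0.4458 -0.0706  0.063 ]
knob 0.6 [316. 223.] [np.int64(300), np.int64(333), np.int64(203), np.int64(247)] [ 0.45  -0.184  0.063]
collar 0.86 [299.  37.] [np.int64(217), np.int64(381), np.int64(0), np.int64(90)] [ 0.3355 -0.184   0.063 ]
collar 0.72 [318. 203.] [np.int64(265), np.int64(368), np.int64(161), np.int64(263)] [ 0.4368 -0.1813  0.063 ]
```

View pics/h_wrist.png

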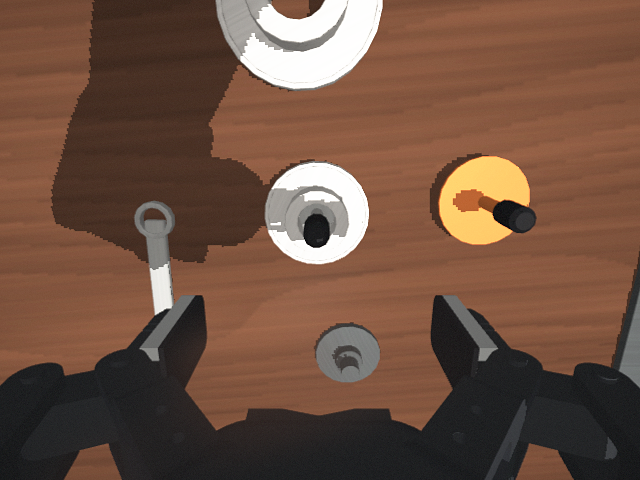

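View pics/h_top.png

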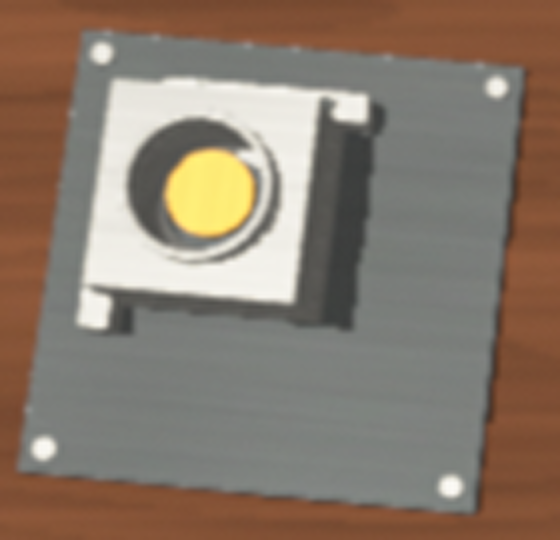

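Run:
```python
from fit import *
im=cv2.imread("pics/h_wrist.png"); cv2.imwrite("pics/h_crop.png",cv2.resize(im[150:280,250:390],None,fx=4.5,fy=4.5,interpolation=cv2.INTER_CUBIC))
ct=cam_pose("top")
tt=un([[112,80],[320,97],[295,303],[84,287]],(135,160)); print(fit([(ct,tt)],.048,.068,[.59,.22,-.1]))
pt=un([[83,31],[525,66],[475,514],[18,470]],(135,160)); print(fit([(ct,pt)],.11,.008,[.57,.2,-.1]))
```

```text
(array([ 0.5881,  0.2187, -0.0842]), np.float64(0.18650273441728263))
(array([ 0.5648,  0.1991, -0.092 ]), np.float64(0.2837152069027711))
```

View pics/h_crop.png

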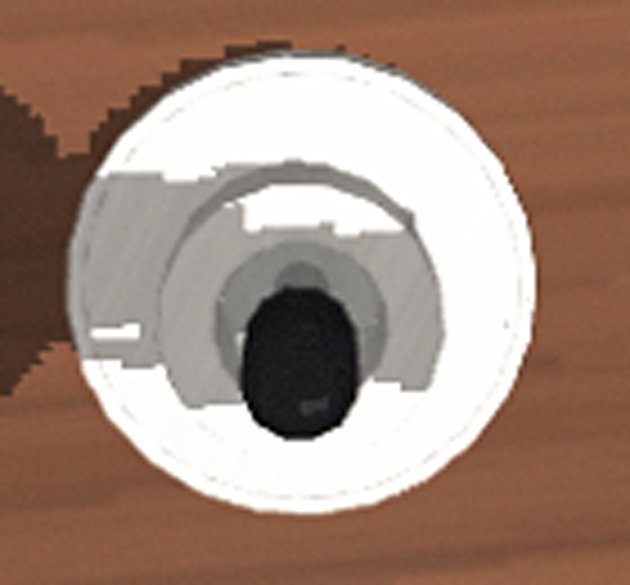

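The crop shows the smaller white cap at wrist pixel (316,212) with the black knob, top near (316,234), standing through its collar. This is the pair meant. The tin fits as home, at plate (21.4, 21.6) mm.

Run:
```python
from h import *
st=readout.get_state(); cw=cam_pose("wrist",st)
k=ray(cw,[316.3,234.3],.078)[0]; print(k)
c=ray(cw,[250+303/4.5-.5,150+284/4.5-.5],.018)[0]; print("plate ctr",c)
goal([k[0],k[1],.052],1.476)
```

```text
[ 0.4537 -0.1848  0.078 ]
plate ctr [ 0.4535 -0.1846  0.018 ]
t 11.5 tcp [ 0.4559 -0.1847  0.1714] yaw_y 1.4818 F [ 0.3455 -0.1828  0.0958] gap 0.0855 j6 -0.46
 shift [ 0.1194 -0.0004 -0.0024] turn [ 0.0058  0.0014 -0.0014]
```

Call:
drive_tool --moves '[[[0.03, 0, -0.002, 0.006, 0, 0, 60], [0.06, 0, -0.002, 0.006, 0, 0, 100], [0.09, 0, -0.002, 0.006, 0, 0, 130], [0.11, 0, -0.002, 0.006, 0, 0, 130], [0.12, 0, -0.002, 0.006, 0, 0, 130]]]'

```text
clock: 12.12
tcp_pos: [0.4535, -0.184, 0.0503]
orientation: [0.706, 0.034, 0.706, -0.033]
wrist_force: [0.2, 0.2, -0.1]
finger_gap: 0.0419
```

Run:
```python
from h import *
st=readout.get_state(); im=cams.read_camera("wrist"); cv2.imwrite("pics/i_wrist.png",im)
goal([.4537,-.1848,.051],1.476)
```

```text
t 12.18 tcp [ 0.4532 -0.1839  0.0497] yaw_y 1.4757 F [ 0.1346 -0.4222 -1.177 ] gap 0.0418 j6 -0.456
 shift [-0.0013 -0.0009  0.0006] turn [-0.0003 -0.0009 -0.0025]
```

View pics/i_wrist.png

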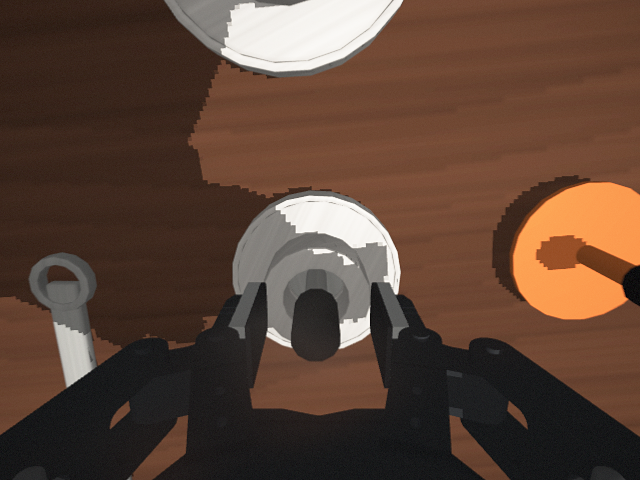

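Call:
drive_tool --moves '[[[-0.001, -0.001, 0.001, 0, 0, 0, 170], [-0.001, -0.001, 0.001, 0, 0, 0, 200], [-0.001, -0.001, 0.001, 0, 0, 0, 255], [-0.001, -0.001, 0.001, 0, 0, 0, 255], [-0.001, -0.001, 0.001, 0, 0, 0, 255]]]' --squeeze 50

```text
clock: 12.8
tcp_pos: [0.4549, -0.1853, 0.0517]
orientation: [0.707, 0.034, 0.706, -0.033]
wrist_force: [-0.9, 1.2, 5.7]
finger_gap: 0.0167
```

Run:
```python
from h import *
st=readout.get_state(); im=cams.read_camera("wrist"); cv2.imwrite("pics/j_wrist.png",im)
cw=cam_pose("wrist",st); cv2.imwrite("pics/j_crop.png",cv2.resize(im[180:420,200:440],None,fx=2.5,fy=2.5,interpolation=cv2.INTER_CUBIC))
goal([.4537,-.1848,.051],1.476)
```

```text
t 12.85 tcp [ 0.4549 -0.1853  0.0517] yaw_y 1.4759 F [-0.1011  0.8046  6.1117] gap 0.0162 j6 -0.457
 shift [ 0.0007  0.0004 -0.0012] turn [-0.0001  0.001  -0.0019]
```

View pics/j_crop.png

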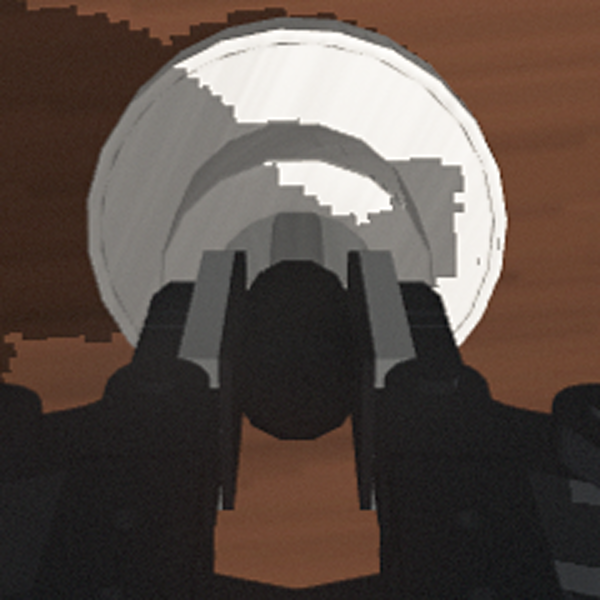

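Call:
drive_tool --moves '[[[-0.002, 0, 0, 0, 0, 0, 255], [-0.006, 0, 0, 0, 0, 0, 255], [-0.012, 0, 0, 0, 0, 0, 255], [-0.02, 0, 0, 0, 0, 0, 255], [-0.03, 0, 0, 0, 0, 0, 255]]]'

```text
clock: 13.48
tcp_pos: [0.4548, -0.1853, 0.0822]
orientation: [0.707, 0.034, 0.706, -0.033]
wrist_force: [-0.1, -0.1, -3.1]
finger_gap: 0.0161
```

Run:
```python
from h import *
st=readout.get_state(); im=cams.read_camera("wrist"); cv2.imwrite("pics/k_wrist.png",im[100:])
cw=cam_pose("wrist",st)
goal([.4537,-.1848,.20],1.476)
# knob top height .078+lift
z=.078+st['tcp_pos'][2]-.0517
k=ray(cw,[319.6,333.2],z)[0]; print("knob now if pixels same",k, qR(st['orientation']).T@(k-st['tcp_pos']))
im=cams.read_camera("scene"); cv2.imwrite("pics/k_scene.png",im)
```

```text
t 13.53 tcp [ 0.4556 -0.1858  0.0836] yaw_y 1.4758 F [-0.2385  0.1432 -1.3312] gap 0.0163 j6 -0.457
 shift [-0.1164  0.0009 -0.0017] turn [-0.0002  0.0029 -0.001 ]
knob now if pixels same [ 0.4525 -0.1838  0.1085] [-0.0263  0.0013 -0.0024]
```

View pics/k_wrist.png

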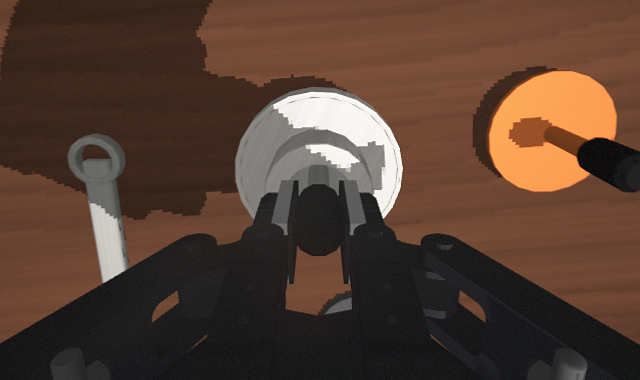

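View pics/k_scene.png

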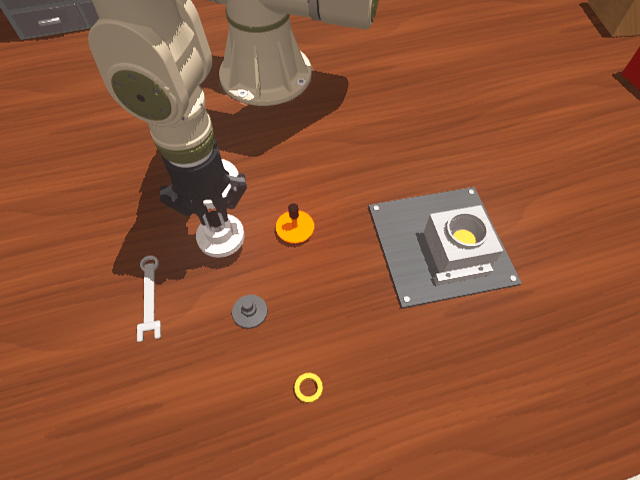

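Call:
drive_tool --moves '[[[-0.02, 0, 0, 0, 0, 0, 255], [-0.045, 0, 0, 0, 0, 0, 255], [-0.07, 0, 0, 0, 0, 0, 255], [-0.088, 0.01, 0.005, 0, 0, 0, 255], [-0.095, 0.03, 0.015, 0, 0, 0, 255]]]'

```text
clock: 14.2
tcp_pos: [0.4739, -0.158, 0.1796]
orientation: [0.708, 0.034, 0.704, -0.034]
wrist_force: [-0.3, -0.1, -2.0]
finger_gap: 0.0163
```

Run:
```python
from h import *
goal([.588,.10,.18],1.476)
```

```text
t 14.2 tcp [ 0.4739 -0.158   0.1796] yaw_y 1.4743 F [-0.342  -0.069  -2.0221] gap 0.0163 j6 -0.387
 shift [0.     0.2678 0.0888] turn [-0.0017  0.0053  0.0003]
```

Call:
drive_tool --moves '[[[0, 0.025, 0.01, 0, 0.003, 0, 255], [0, 0.055, 0.022, 0, 0.005, 0, 255], [0, 0.09, 0.034, 0, 0.005, 0, 255], [0, 0.125, 0.046, 0, 0.005, 0, 255], [0, 0.16, 0.057, 0, 0.005, 0, 255]]]'

```text
clock: 14.82
tcp_pos: [0.5464, -0.0031, 0.1798]
orientation: [0.706, 0.034, 0.706, -0.034]
wrist_force: [0.3, -0.6, -4.0]
finger_gap: 0.0159
```

Call:
drive_tool --moves '[[[0, 0.035, 0.01, 0, 0, 0, 255], [0, 0.065, 0.018, 0, 0, 0, 255], [0, 0.09, 0.026, 0, 0, 0, 255], [0, 0.103, 0.03, 0, 0, 0, 255], [0, 0.108, 0.032, 0, 0, 0, 255]]]'

```text
clock: 15.45
tcp_pos: [0.5886, 0.1016, 0.1795]
orientation: [0.706, 0.034, 0.706, -0.034]
wrist_force: [-0.2, -0.1, -2.9]
finger_gap: 0.0163
```

Call:
drive_tool --moves '[[[0, 0, 0, 0, 0, 0, 255], [0, 0, 0, 0, 0, 0, 255], [0, 0, 0, 0, 0, 0, 255], [0, 0, 0, 0, 0, 0, 255], [0, 0, 0, 0, 0, 0, 255]]]'

```text
clock: 16.08
tcp_pos: [0.5886, 0.1014, 0.1795]
orientation: [0.706, 0.034, 0.706, -0.034]
wrist_force: [-0.8, -0.5, -3.5]
finger_gap: 0.0164
```

Run:
```python
from h import *
st=readout.get_state(); im=cams.read_camera("wrist"); cv2.imwrite("pics/l_wrist.png",im)
goal([.588,.2187,.15],1.476)
cw=cam_pose("wrist",st)
for r in finder.regions_of("wrist","tin_mouth"):
    ys,xs=np.nonzero(r['pixels']); print(round(r['conf'],2),r['point'],[xs.min(),xs.max(),ys.min(),ys.max()],ray(cw,r['point'],.08)[0])
# predicted mouth circle
a=np.linspace(0,2*np.pi,60); 
for rr,col in((.035,(0,0,255)),(.031,(0,255,0))):
    X=np.c_[.588+rr*np.cos(a),.2187+rr*np.sin(a),np.full(60,.08)]
    cv2.polylines(im,[proj(cw,X).round().astype(np.int32)],True,col,1)
cv2.imwrite("pics/l_ov.png",im)
```

```text
t 16.12 tcp [0.5886 0.1015 0.1795] yaw_y 1.4747 F [-0.6579  0.0178 -2.873 ] gap 0.0166 j6 0.133
 shift [ 0.0294  0.1167 -0.0118] turn [-0.0013 -0.0002  0.0007]
0.89 [482.5, 206.7] [np.int64(399), np.int64(571), np.int64(139), np.int64(279)] [0.5798 0.2096 0.08  ]
```

View pics/l_ov.png

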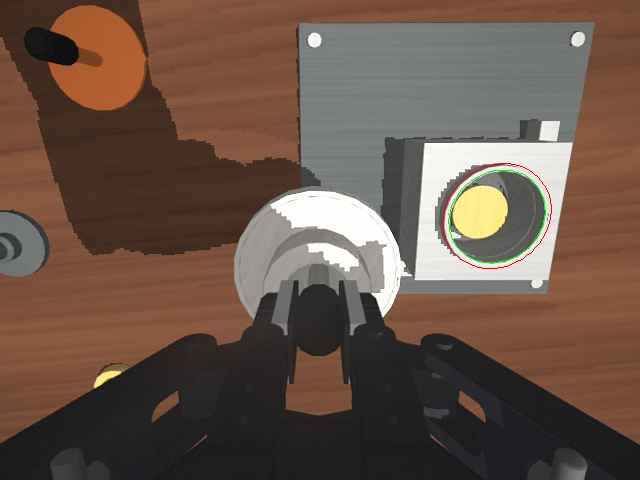

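Run:
```python
from h import *
im=cv2.imread("pics/l_ov.png"); o=cv2.imread("pics/l_wrist.png")
a=cv2.resize(o[150:285,420:570],None,fx=4,fy=4,interpolation=cv2.INTER_CUBIC)
cv2.imwrite("pics/l_c.png",a)
cv2.imwrite("pics/l_c2.png",cv2.resize(im[150:285,420:570],None,fx=4,fy=4,interpolation=cv2.INTER_CUBIC))
```

```text
(no output)
```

View pics/l_c.png

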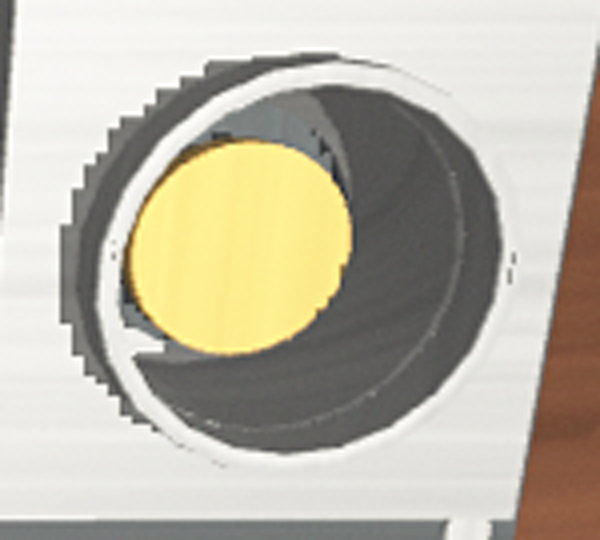

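View pics/l_c2.png

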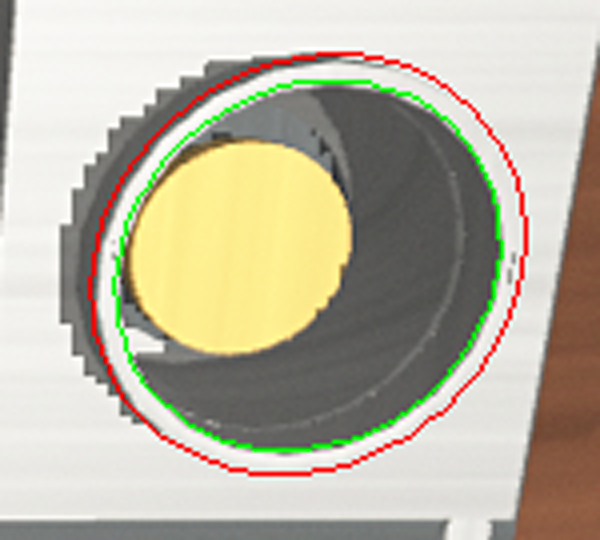

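Run:
```python
from h import *
st=readout.get_state(); o=cv2.imread("pics/l_wrist.png"); cw=cam_pose("wrist",st); R=qR(st['orientation'])
a=np.linspace(0,2*np.pi,60); ztop=st['tcp_pos'][2]+.0263
for off,col in(((.0013,-.0024),(0,0,255)),((0,0),(0,255,0))):
  for r,x in((.009,-.0263),(.024,+.0077),(.0415,.0317)):
    X=np.c_[np.full(60,x),off[0]+r*np.cos(a),off[1]+r*np.sin(a)]@R.T+st['tcp_pos']
    cv2.polylines(o,[(proj(cw,X)*1).round().astype(np.int32)],True,col,1)
cv2.imwrite("pics/l_k.png",cv2.resize(o[180:370,220:420],None,fx=3,fy=3,interpolation=cv2.INTER_CUBIC))
```

```text
(no output)
```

View pics/l_k.png

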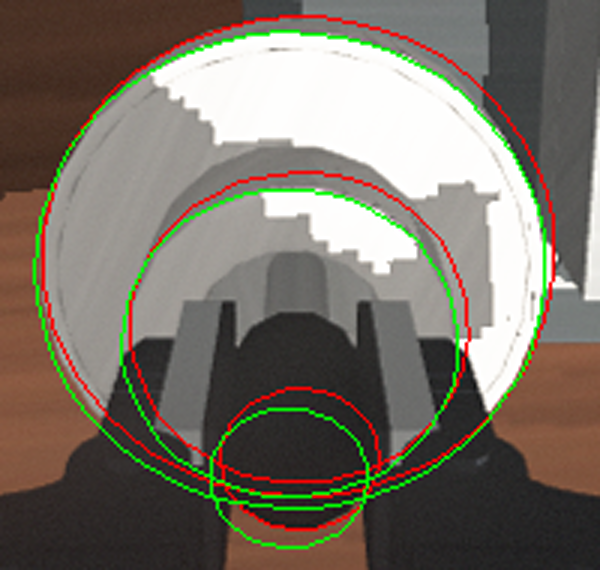

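Call:
drive_tool --moves '[[[0, 0.02, 0, 0, 0, 0, 255], [0, 0.05, 0, 0, 0, 0, 255], [0, 0.08, 0, 0, 0, 0, 255], [0.005, 0.105, 0, 0, 0, 0, 255], [0.01, 0.115, 0, 0, 0, 0, 255]]]'

```text
clock: 16.8
tcp_pos: [0.5995, 0.2182, 0.1691]
orientation: [0.706, 0.033, 0.706, -0.033]
wrist_force: [-0.2, -0.2, -3.6]
finger_gap: 0.0163
```

Run:
```python
from h import *
goal([.590,.2175,.14],1.476)
```

```text
t 16.8 tcp [0.5995 0.2182 0.1691] yaw_y 1.4771 F [-0.1876 -0.1782 -3.5995] gap 0.0163 j6 0.317
 shift [ 0.0291 -0.0016 -0.0093] turn [ 0.0011 -0.0001  0.0003]
```

Call:
drive_tool --moves '[[[0.005, -0.001, -0.005, 0, 0, 0, 255], [0.012, -0.002, -0.009, 0, 0, 0, 255], [0.022, -0.002, -0.009, 0, 0, 0, 255], [0.029, -0.002, -0.009, 0, 0, 0, 255], [0.029, -0.002, -0.009, 0, 0, 0, 255]]]'

```text
clock: 17.42
tcp_pos: [0.5899, 0.2165, 0.1392]
orientation: [0.706, 0.033, 0.707, -0.034]
wrist_force: [-0.4, 0.1, -3.7]
finger_gap: 0.0164
```

Run:
```python
from h import *
goal([.590,.2175,.12],1.476)
im=cams.read_camera("wrist"); cv2.imwrite("pics/m_wrist.png",im)
im=cams.read_camera("scene"); cv2.imwrite("pics/m_scene.png",cv2.resize(im[120:310,360:540],None,fx=3.1,fy=3.1,interpolation=cv2.INTER_CUBIC))
```

```text
t 17.43 tcp [0.5899 0.2165 0.1392] yaw_y 1.4765 F [-0.4071  0.056  -3.6511] gap 0.0164 j6 0.319
 shift [0.0192 0.001  0.    ] turn [ 0.0005 -0.0015  0.0009]
```

View pics/m_wrist.png

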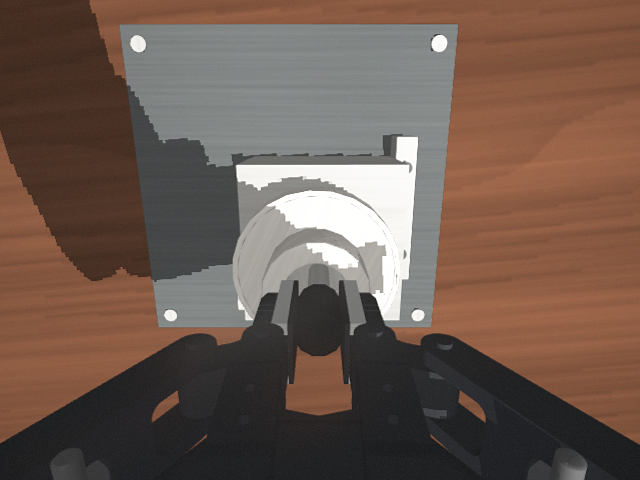

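View pics/m_scene.png

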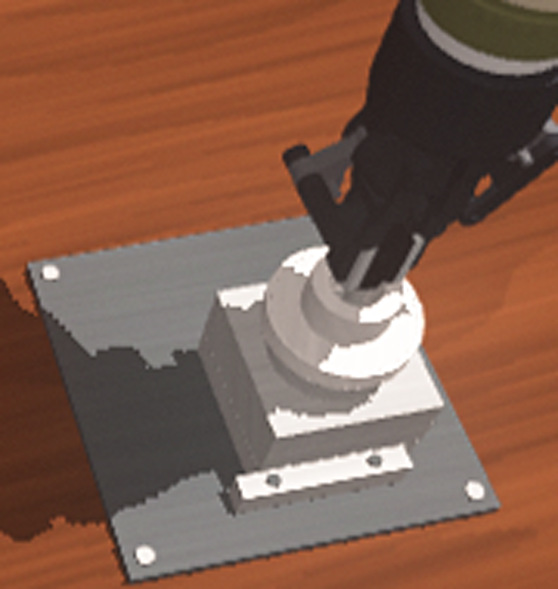

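Call:
drive_tool --moves '[[[0.004, 0.001, 0, 0, 0, 0, 255], [0.008, 0.001, 0, 0, 0, 0, 255], [0.011, 0.001, 0, 0, 0, 0, 255], [0.014, 0.001, 0, 0, 0, 0, 255], [0.016, 0.001, 0, 0, 0, 0, 255]]]'

```text
clock: 18.15
tcp_pos: [0.5904, 0.2179, 0.1239]
orientation: [0.706, 0.033, 0.706, -0.033]
wrist_force: [-0.2, 0.4, -2.7]
finger_gap: 0.0158
```

Run:
```python
from h import *
goal([.590,.2175,.12],1.476)
im=cams.read_camera("scene"); cv2.imwrite("pics/n_scene.png",cv2.resize(im[120:310,360:540],None,fx=3.1,fy=3.1,interpolation=cv2.INTER_CUBIC))
```

```text
t 18.15 tcp [0.5904 0.2179 0.1239] yaw_y 1.4768 F [-0.2169  0.425  -2.7433] gap 0.0158 j6 0.32
 shift [ 0.0039 -0.0004 -0.0004] turn [ 0.0008 -0.0005  0.0003]
```

View pics/n_scene.png

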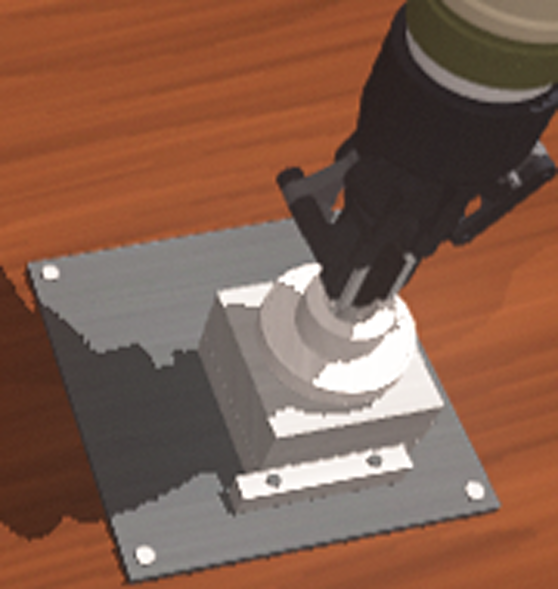

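Call:
drive_tool --moves '[[[0.001, 0, 0, 0, 0, 0, 255], [0.002, 0, 0, 0, 0, 0, 255], [0.003, 0, 0, 0, 0, 0, 255], [0.004, 0, 0, 0, 0, 0, 255], [0.005, 0, 0, 0, 0, 0, 255]]]'

```text
clock: 18.82
tcp_pos: [0.5903, 0.2179, 0.1197]
orientation: [0.706, 0.033, 0.706, -0.033]
wrist_force: [-4.9, -0.9, 8.0]
finger_gap: 0.016
```

Call:
drive_tool --moves '[[[0, 0, 0, 0, 0, 0, 255], [0, 0, 0, 0, 0, 0, 255], [0, 0, 0, 0, 0, 0, 215], [-0.001, 0, 0, 0, 0, 0, 190], [-0.002, 0, 0, 0, 0, 0, 130]]]'

```text
clock: 19.45
tcp_pos: [0.5908, 0.218, 0.122]
orientation: [0.707, 0.033, 0.706, -0.033]
wrist_force: [0.2, -0.1, 0.6]
finger_gap: 0.0385
```

Run:
```python
from h import *
goal([.588,.2185,.18],1.476)
im=cams.read_camera("wrist"); cv2.imwrite("pics/o_wrist.png",im)
im=cams.read_camera("scene"); cv2.imwrite("pics/o_scene.png",cv2.resize(im[120:310,360:540],None,fx=3.1,fy=3.1,interpolation=cv2.INTER_CUBIC))
```

```text
t 19.45 tcp [0.5908 0.218  0.122 ] yaw_y 1.4769 F [ 0.1794 -0.089   0.5912] gap 0.0385 j6 0.32
 shift [-0.058   0.0003 -0.0028] turn [0.0009 0.0009 0.    ]
```

View pics/o_wrist.png

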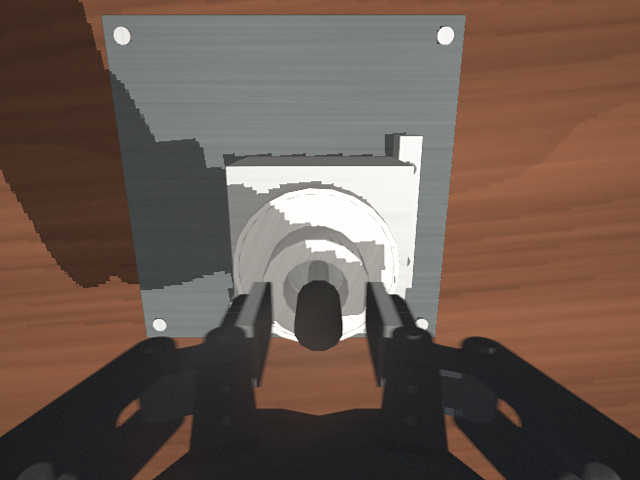

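View pics/o_scene.png

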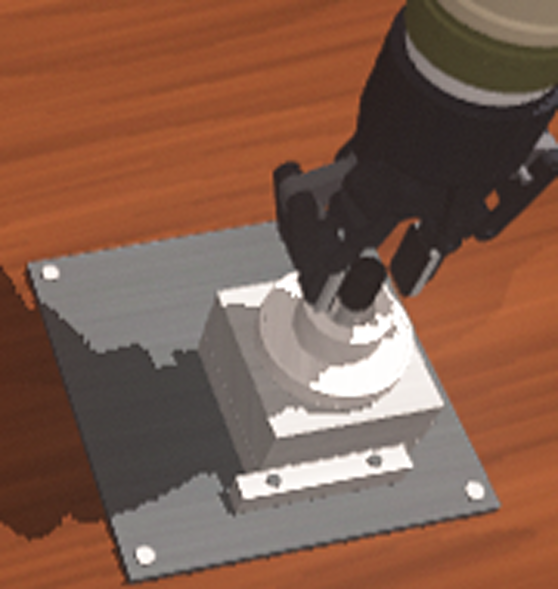

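Call:
drive_tool --moves '[[[0, 0, -0.002, 0, 0, 0, 50], [0, 0, -0.002, 0, 0, 0, 50], [0.008, 0, -0.002, 0, 0, 0, 50], [0.018, 0, -0.002, 0, 0, 0, 50], [0.026, 0, -0.002, 0, 0, 0, 50]]]'

```text
clock: 20.18
tcp_pos: [0.5883, 0.218, 0.0948]
orientation: [0.706, 0.033, 0.706, -0.033]
wrist_force: [-0.5, 0.3, -0.0]
finger_gap: 0.0691
```

Run:
```python
from h import *
goal([.588,.2185,.09],1.476)
im=cams.read_camera("wrist"); cv2.imwrite("pics/p_wrist.png",cv2.resize(im[150:,180:460],None,fx=1.8,fy=1.8))
```

```text
t 20.18 tcp [0.5883 0.218  0.0948] yaw_y 1.4768 F [-0.4952  0.2935 -0.0317] gap 0.0691 j6 0.321
 shift [ 0.0048  0.0005 -0.0003] turn [ 0.0008 -0.0004  0.0004]
```

View pics/p_wrist.png

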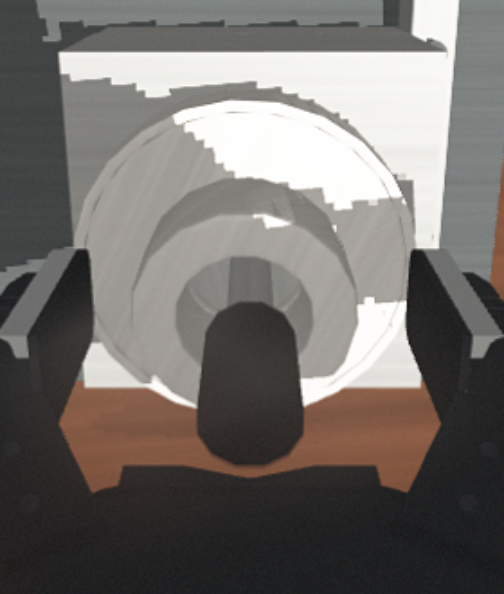

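Call:
drive_tool --moves '[[[0.003, -0.001, 0, 0, 0, 0, 50], [0.005, -0.001, 0, 0, 0, 0, 80], [0.005, -0.001, 0, 0, 0, 0, 95], [0.005, -0.001, 0, 0, 0, 0, 105], [0.005, -0.001, 0, 0, 0, 0, 115]]]' --squeeze 40

```text
clock: 20.85
tcp_pos: [0.5879, 0.217, 0.0894]
orientation: [0.706, 0.033, 0.707, -0.033]
wrist_force: [-1.3, -0.2, 2.6]
finger_gap: 0.0476
```

Call:
drive_tool --moves '[[[0, 0, 0, 0, 0, 0, 130], [0, 0, 0, 0, 0, 0, 160], [0, 0, 0, 0, 0, 0, 200], [0, 0, 0, 0, 0, 0, 255], [0, 0, 0, 0, 0, 0, 255]]]'

```text
clock: 21.48
tcp_pos: [0.5879, 0.217, 0.0895]
orientation: [0.706, 0.033, 0.707, -0.033]
wrist_force: [-0.1, -0.2, 2.5]
finger_gap: 0.047
```

Run:
```python
from h import *
goal([.588,.2185,.09],1.476)
im=cams.read_camera("wrist"); cv2.imwrite("pics/q_wrist.png",cv2.resize(im[150:,180:460],None,fx=1.8,fy=1.8))
```

```text
t 21.48 tcp [0.5879 0.217  0.0895] yaw_y 1.4768 F [-0.064  -0.1656  2.4859] gap 0.047 j6 0.32
 shift [-0.0005  0.0015 -0.0001] turn [ 0.0008 -0.0008  0.0005]
```

View pics/q_wrist.png

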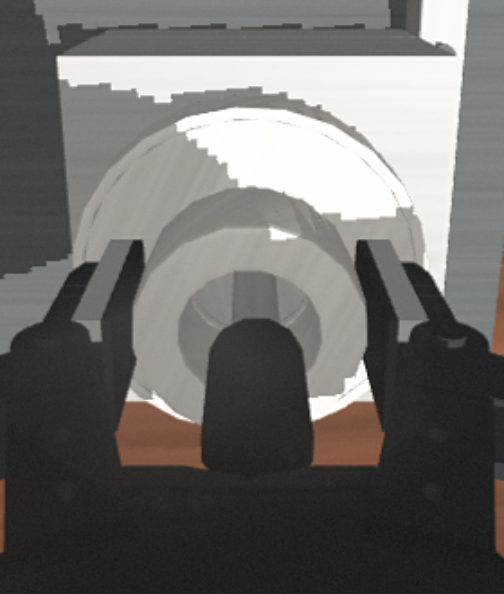

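Call:
drive_tool --moves '[[[-0.002, 0, 0, 0, 0, 0, 255], [-0.006, 0, 0, 0, 0, 0, 255], [-0.011, 0, 0, 0, 0, 0, 255], [-0.016, 0, 0, 0, 0, 0, 255], [-0.02, 0, 0, 0, 0, 0, 255]]]'

```text
clock: 22.15
tcp_pos: [0.5881, 0.217, 0.11]
orientation: [0.706, 0.033, 0.707, -0.033]
wrist_force: [0.4, -0.2, -0.9]
finger_gap: 0.0468
```

Run:
```python
from h import *
goal([.588,.2170,.195],1.476)
im=cams.read_camera("wrist"); cv2.imwrite("pics/r_wrist.png",cv2.resize(im[150:,180:460],None,fx=1.8,fy=1.8))
im=cams.read_camera("scene"); cv2.imwrite("pics/r_scene.png",cv2.resize(im[120:310,360:540],None,fx=3.1,fy=3.1,interpolation=cv2.INTER_CUBIC))
```

```text
t 22.15 tcp [0.5881 0.217  0.11  ] yaw_y 1.4768 F [ 0.398  -0.1877 -0.9458] gap 0.0468 j6 0.32
 shift [-0.085  -0.0001 -0.0001] turn [ 0.0008 -0.0005  0.0004]
```

View pics/r_wrist.png

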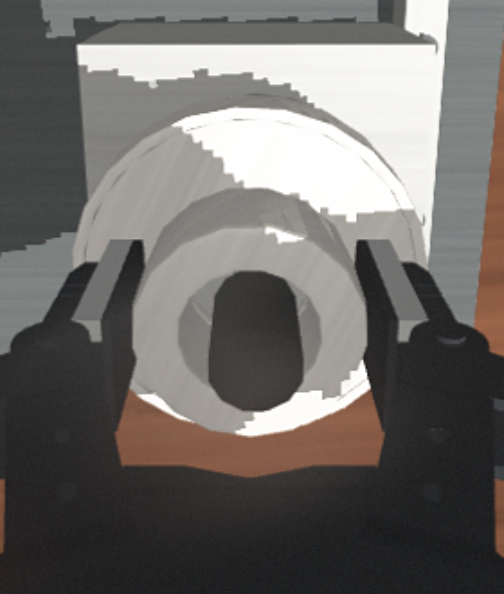

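View pics/r_scene.png

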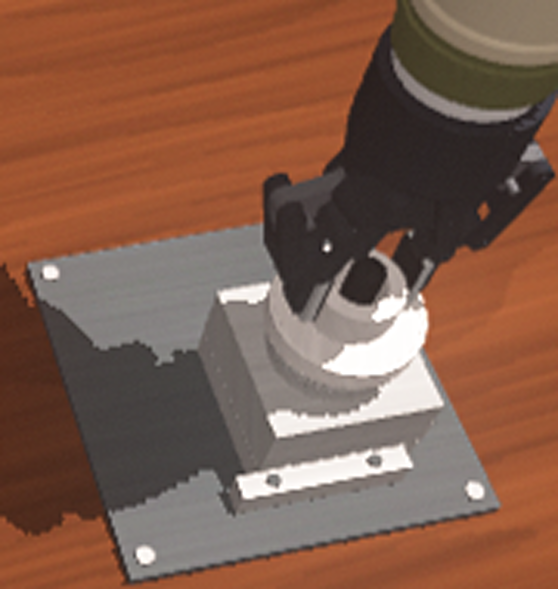

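Call:
drive_tool --moves '[[[-0.01, 0, 0, 0, 0, 0, 255], [-0.022, 0, 0, 0, 0, 0, 255], [-0.036, 0, 0, 0, 0, 0, 255], [-0.05, 0, 0, 0, 0, 0, 255], [-0.063, 0, 0, 0, 0, 0, 255]]]'

```text
clock: 22.88
tcp_pos: [0.5886, 0.2172, 0.1746]
orientation: [0.707, 0.033, 0.706, -0.033]
wrist_force: [0.5, 0.0, -1.1]
finger_gap: 0.0467
```

Call:
drive_tool --moves '[[[-0.01, 0, 0, 0, 0, 0, 255], [-0.018, 0, 0, 0, 0, 0, 255], [-0.022, 0, 0, 0, 0, 0, 255], [-0.025, 0, 0, 0, 0, 0, 255], [-0.025, 0, 0, 0, 0, 0, 255]]]'

```text
clock: 23.5
tcp_pos: [0.5885, 0.2171, 0.1995]
orientation: [0.707, 0.033, 0.706, -0.033]
wrist_force: [-1.5, -0.7, -2.2]
finger_gap: 0.047
```

Call:
drive_tool --moves '[[[0, 0, 0, 0, 0, 0, 255], [0, 0, 0, 0, 0, 0, 255], [0, 0, 0, 0, 0, 0, 255], [0, 0, 0, 0, 0, 0, 255], [0, 0, 0, 0, 0, 0, 255]]]'

```text
clock: 24.12
tcp_pos: [0.5885, 0.2171, 0.1995]
orientation: [0.707, 0.033, 0.706, -0.033]
wrist_force: [0.1, 0.1, -1.0]
finger_gap: 0.0465
```

Run:
```python
from h import *
goal([.588,.2170,.195],1.476)
im=cams.read_camera("wrist"); cv2.imwrite("pics/s_wrist.png",im)
im=cams.read_camera("scene"); cv2.imwrite("pics/s_scene.png",cv2.resize(im[100:310,350:540],None,fx=2.8,fy=2.8,interpolation=cv2.INTER_CUBIC))
im=cams.read_camera("top"); cv2.imwrite("pics/s_top.png",im)
```

```text
t 24.12 tcp [0.5885 0.2171 0.1995] yaw_y 1.4768 F [ 0.0561  0.0803 -1.0102] gap 0.0465 j6 0.32
 shift [ 0.0045 -0.0002 -0.0005] turn [ 0.0008  0.0009 -0.0001]
```

View pics/s_wrist.png

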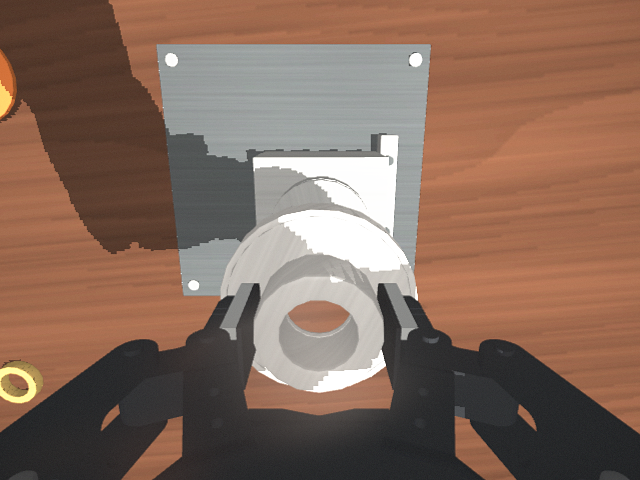

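View pics/s_scene.png

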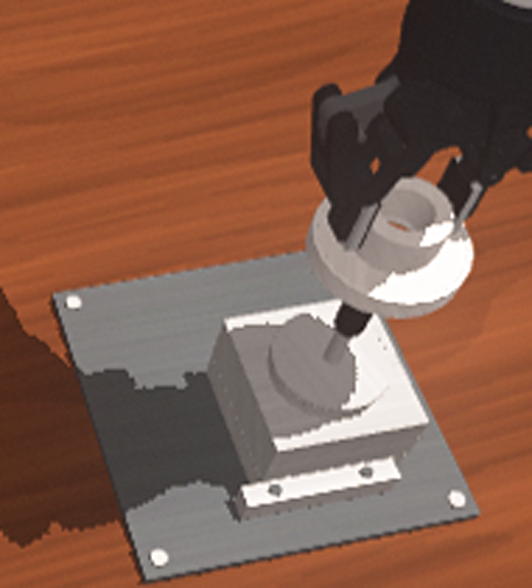

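View pics/s_top.png

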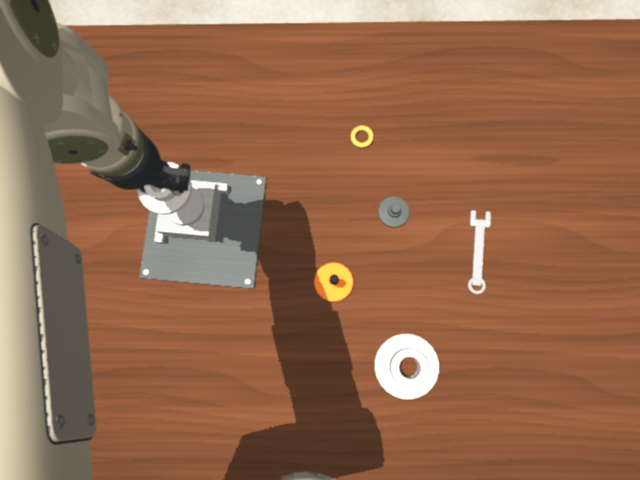

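Run:
```python
from fit import *
im=cams.read_camera("scene"); cs=cam_pose("scene")
s=3.5; o=(380,170)
big=cv2.resize(im[170:310,380:540],None,fx=s,fy=s,interpolation=cv2.INTER_CUBIC)
def dr(X,col):
    uv=(proj(cs,X)-np.array(o)+.5)*s-.5
    cv2.polylines(big,[uv.round().astype(np.int32)],True,col,1)
pl=np.array([.5672,.1985]);yw=-.0977   # scene-camera plate fit
C,S=np.cos(yw),np.sin(yw); M=np.array([[C,-S],[S,C]])
t=pl+M@np.array([.022,.022])
sq=lambda c,h,z:np.c_[(sg*h)@M.T+c,np.full(4,z)]
dr(sq(pl,.11,.008),(255,0,0)); dr(sq(t,.048,.068),(0,0,255))
a=np.linspace(0,2*np.pi,60)
dr(np.c_[t[0]+.036*np.cos(a),t[1]+.036*np.sin(a),np.full(60,.084)],(0,255,0))
dr(np.c_[t[0]+.009*np.cos(a),t[1]+.009*np.sin(a),np.full(60,.146)],(0,255,255))
cv2.imwrite("pics/t_scene.png",big)
```

```text
(no output)
```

View pics/t_scene.png

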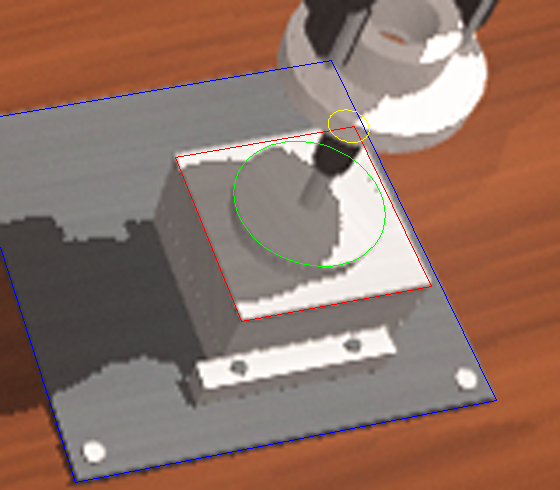

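The predicted home and seated outlines fall on the tin edges, the flange and the knob to about 1 mm. The outer lid hangs clear above the knob.

```bash
python3 -c "
from workcell import env,readout
print(env.hand_in()); s=readout.get_state(); print(s['clock'],s['finger_gap'],s['wrist_force'],s['tcp_pos'])"
```

```text
the job is handed in; nothing more can be done
None
the job is handed in; nothing more can be done
```

I pushed the tin home and seated the nested lids on it by the knob. I then lifted the outer lid alone by its collar and handed in while holding it up, at about 24 s of the 72 s. The hand-in gave no verdict, so the points below rest on my own measurements.

- **Tin:** I pushed it against the y stop, then the x stop, until the force rose with no further motion (about 20 N and 18 N). The top camera then put it at plate (21.4, 21.6) mm against (22, 22), and within 0.01 rad of the plate.
- **Lids:** They hung about 3 N on the gripper when lifted. They went into the neck without contact and seated at exactly the predicted height, with about 8 N of press.
- **Outer lid:** It is held on the collar (opening 47 mm), level by eye. Its lower edge is at about 184 mm by arm motion, against the 145 mm needed.
- **Last check:** An overlay on the scene picture, drawn before hand-in, agreed with a home tin and a seated inner lid to about 1 mm. The outer lid was clear of the knob and nothing else was being touched.
- **Bystanders:** The lapping disc, brass ring and spanner showed no change in the last top picture.

**Disagreement:** The top and scene cameras differed by about 2 mm on the plate position. The overlay used the scene camera's own fit of the plate. I placed the lids using wrist-camera measurements, where the mouth agreed with the top camera's estimate to about half a millimetre.

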